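Gauge a desiccant cartridge with the indicator rod

ROBOT

A 7-joint arm with a two-finger parallel gripper is mounted at the origin on the work surface. World frame = base frame: x ahead of the robot, y to its left, z up, the work surface at z = 0. Lengths are in m, angles in rad, forces in N, time in s.
With the tool pointing down it reaches from about 0.4 to 0.85 m from the base axis. Payload 10.4 kg.
Tool frame: the origin (TCP) lies midway between the tips of the shut fingers; the grasp point (between the pads) lies manip.pinch_z behind it (manip.pinch_z is the distance from the TCP to the grasp point, in m); z points along the fingers, y is the direction in which the jaws open and shut (so a half turn about z gives the same grasp; the last joint's range is limited). The gripper opens to 85 mm and grips with 20 to 120 N. Pads are 22 mm wide; open, the fingers measure 114 mm over their backs; the gripper's body (76 mm by 85 mm) begins 54 mm behind the grasp point. The pads swing forward as they close: fully open they stand 13 mm farther back than shut.
Start: joints at [1.195, 0.332, -0.065, 1.46, 0.022, 1.35, -0.088], TCP at [0.216, -0.587, 0.231] pointing down, gripper open.
Joint ranges: [-2.6, 2.6], [-0.5, 2.12], [-1.47, 1.34], [0.16, 2.42], [-1.27, 4.41], [0.06, 2.06], [-2.6, 2.6]. Speed limits (rad/s): [2.22, 2.22, 2.79, 2.79, 3.14, 3.14, 3.14].

INTERFACE

Orientations are given as a unit quaternion [x, y, z, w].
In Python, from workcell import manip gives the robot as it stands.
- The arm moves only by the shell command python3 -m handwheel 'ROWS' [FORCE]. ROWS is JSON, a list that holds one entry, the list of rows, each a list of 7 numbers: the shift along the tool's x, y, z in m, then the turn, a rotation vector about the tool's x, y, z in rad, then the finger opening in m, from 0 to 0.0854. In form: [[[tx, ty, tz, ax, ay, az, claw], ...]]. A call has 1 to 8 rows; each row is the pose to reach, as a shift and turn from the pose commanded when the call began, along the tool's axes at that moment; what a row does not reach only later rows make up. A row lasts 1/8 s, in which the tool goes at most 62.5 mm and 10.7 degrees, less where a joint would pass 70% of its speed; a pose out of reach is approached as far as the arm can. A call with a gripper value outside its range is refused whole. The fingers move at their own pace and stop on an object; FORCE is the grip in N (left out, the last holds). Time passes only in rows, so rows that repeat a pose let the fingers close. It gives the time, the measured TCP pose, the force and the opening at its end, in the units of the state.
- manip.get_obs(): the state, without advancing time (a new reading comes with each control period).
- manip.camera(name): name is "scene" or "top"; returns the picture (400x640x3 uint8, blue, green, red); there is no depth.
- manip.calibration(name): a dict with "fx", "fy", "cx", "cy" (pixels), "view" (4x4, takes a point from world to camera coordinates). Camera axes: x right, y up, looking along -z (the intrinsics and any distortion apply to the point x, -y, -z); pixel columns grow to the right and rows downward; lengths in m; the calibration is good to about 2 mm. A picture is of the moment at which its call begins. calibration takes no time and is no camera call.
- manip.hand_in(): hands the job in, once; it reports no verdict.
The state is a dict: "clock": time; "joint_pos": joint angles; "joint_velocities": joint speeds; "tau": joint torques, N m; "position": TCP position; "ee_rot": TCP orientation; "ft_force": force on the tool from outside, world axes, zero at the start; "torque": the same for the moment, N m; "grip_width": opening from 0.0 (shut) to 1.0 (fully open).
Only numpy, scipy, OpenCV 4.12 (cv2) and the standard library are available. Lean on these libraries where they do the work, as an engineer would, in place of code of your own. Each camera call takes 0.05 s, during which the arm holds its last target.

TASK

Set the white desiccant cartridge, guide tube uphill, into the sloped cradle down against its red end stop, without dropping it, and let go. Then take the green-handled gauge rod from its rack, push it into the cartridge's guide tube until its collar stops on the tube's rim, and draw it right out again, leaving the cartridge seated. Finish while holding the rod still and level with its tip between the reader's two posts, at the height of their black bands, pointing straight through the gap and touching nothing but the gripper; leave the other things on the bench where they are.

Things in the scene. Friction and masses are not known exactly. Their poses are not given: they have to be found in the camera images.
- cartridge: Loose white cartridge, about 320 g: box 120 x 46 x 46 mm, with a round blue guide tube (32 mm outside, 30 mm long) on one end. Origin: centre of the box's underside, z up, x from the tube end to the closed end. Box x -60..60, y -23..23, z 0..46; tube x -90..-60, axis at z = 23. Grip across y. Friction holds it where it is put on the sloped deck.
- tube_mouth (a point): Centre of the open rim of the cartridge's guide tube, 90 mm from the cartridge's origin along -x, 23 mm above its underside. Bore 17 to 18 mm wide, 136 mm deep, straight along the cartridge's x. Axes as the cartridge.
- deck: Deck of the fixed cradle, sloped 20 degrees: x straight downhill, z square out of it. Origin on its face, 55 mm above the bench, where the cartridge's origin lies (same axes) when home. Side rails 55 mm apart, 8 mm above the deck; red stop at the low end: face at x = 60.5 mm, 30 mm high. Deck ends at x = -65, so the tube sticks out over the upper end.
- gauge: Loose gauge rod, 110 g, level on its rack, axis 60 mm above the bench: green handle 16 x 16 mm (flats face y, z) x -108..-8, steel collar 28 mm across x -8..0, steel rod 9 mm thick x 0..120, tapered to 4 mm at the tip, orange band. Origin on the axis at the collar face that stops on the tube's rim; x to the tip. Balances at about x = -25. Grip the handle across y.
- gauge_tip (a point): End of the gauge rod, on the axis, 120 mm from the gauge's origin. Axes as the gauge.
- reader: Fixed white reader with red skirt, 100 (x) x 110 (y) x 45 mm high; on it two white posts 24 (x) x 12 (y) mm up to 125 mm above the bench, clear gap between them 32 mm (y). Origin: centre of its underside, z up; x is the way the rod should point, level through the gap, coming in from the -x side.
- reading_point (a point): Middle of the gap between the reader's posts, at the height of their black bands, 100 mm above the bench: where the tip of the rod must be held. Axes as the reader.
- rack: Fixed grey rack of the gauge rod. Origin at its underside below the rod's collar face (to 3 mm), x along the rod to the tip, z up. Foot 210 x 60 x 12 mm; two forks 10 mm thick, 40 mm wide at x = -95 and 60 mm, prongs up to 66 mm above the bench; between them the handle is free.
- dish_a: Bystander, leave alone: round dish 56 mm across, 14 mm high, red; origin at the centre of its underside.
- dish_b: Bystander, leave alone: round dish 80 mm across, 14 mm high, pink; origin at the centre of its underside.
- dish_c: Bystander, leave alone: round dish 80 mm across, 14 mm high, orange; origin at the centre of its underside.
- media: Bystander, leave alone: bottle 64 mm across, 130 mm high, orange cap; origin at the centre of its underside.
- beaker: Bystander, leave alone: grey cup 72 mm across, 85 mm high; origin at the centre of its underside.
- jar: Bystander, leave alone: jar 60 mm across, 75 mm high, red cap; origin at the centre of its underside.

How it is judged:
By the outcome, as a careful person would: the job done as asked, in the order asked, and still so for the second after the job is handed in, while the arm keeps its last pose, push and grip.
It also fails if it takes over 72 s, if anything falls off the work surface, if the arm or the gripper's body presses on something with over 40 N, if the wrist force passes 120 N, or if a joint passes its speed limit or range.

## Working session

There is one attempt and no reset: what is moved stays moved. The work goes in short steps, Python scripts to look and compute and a shell command to move; the robot and the scene stay as the last step left them, time stands still between calls to the robot, and variables do not carry over. Pictures are saved under pics/ and viewed, and the job is handed in when it is done.

```bash
ls; mkdir -p pics; python3 - <<'E'
from workcell import manip
import cv2
print(manip.get_obs(), manip.pinch_z)
for n in("scene","top"):
    cv2.imwrite(f"pics/{n}0.png",manip.camera(n)); print(n,manip.calibration(n))
E
```

```text
pics
{'clock': 0.0, 'joint_pos': array([ 1.19540845,  0.33282794, -0.06466301,  1.460964  ,  0.0216041 ,
        1.34991487, -0.08852077]), 'joint_velocities': array([-9.47300388e-04, -3.50704968e-04, -1.02408693e-03,  1.66316016e-05,
       -1.32800356e-03, -1.84420433e-03,  3.25467138e-04]), 'tau': array([-3.66162949e-04, -6.25449371e+01,  4.87518171e-02, -3.91598010e+01,
        1.61294936e-02,  1.00941470e-02, -2.89423065e-05]), 'position': array([ 0.2157844 , -0.58615338,  0.23053246]), 'ee_rot': array([ 9.84485567e-01,  1.75464143e-01, -1.65900351e-04, -6.89760170e-04]), 'ft_force': array([ 0.34235267, -0.13646761,  0.31097205]), 'torque': array([-0.05882191, -0.05306023, -0.0164554 ]), 'grip_width': 0.999207682134284} 0.0187
scene {'fx': 378.66803719534755, 'fy': 378.66803719534755, 'cx': 322.85185146977835, 'cy': 201.02805222944423, 'view': array([[ 0.24263039,  0.97000272, -0.01500694, -0.13312883],
       [-0.78088446,  0.20445759,  0.5902682 ,  0.36208513],
       [ 0.57563005, -0.13149832,  0.80706768, -1.32896947],
       [ 0.        ,  0.        ,  0.        ,  1.        ]])}
top {'fx': 415.25910334881803, 'fy': 415.25910334881803, 'cx': 320.7761502599644, 'cy': 194.6081110659977, 'view': array([[-0.00692712, -0.99963389, -0.02615531,  0.02061931],
       [ 0.99867678, -0.00824864,  0.05076071, -0.55562874],
       [-0.05095787, -0.02576908,  0.99836829, -1.24021525],
       [ 0.        ,  0.        ,  0.        ,  1.        ]])}
```

View pics/scene0.png

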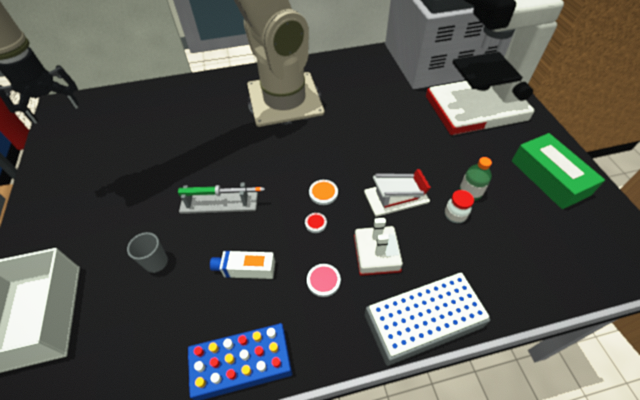

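View pics/top0.png

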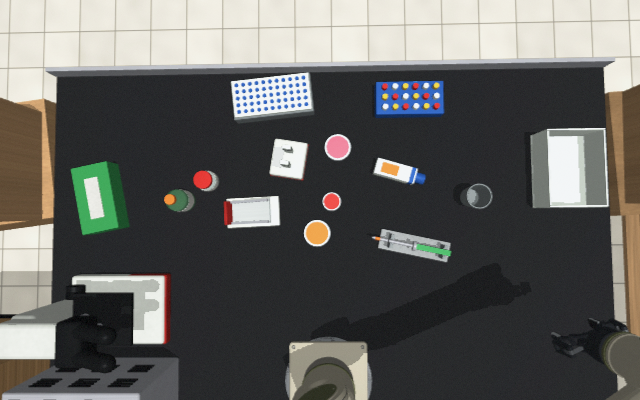

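```bash
python3 - <<'E'
import cv2
t=cv2.imread("pics/top0.png"); s=cv2.imread("pics/scene0.png")
def c(im,x0,y0,w,h,k,n): cv2.imwrite(n,cv2.resize(im[y0:y0+h,x0:x0+w],None,fx=k,fy=k,interpolation=cv2.INTER_CUBIC))
c(t,215,130,130,100,6,"pics/t1.png"); c(t,360,145,100,120,5,"pics/t2.png")
c(s,340,160,130,120,5,"pics/s1.png"); c(s,170,170,110,120,5,"pics/s2.png")
E
```

```text
(no output)
```

View pics/t1.png

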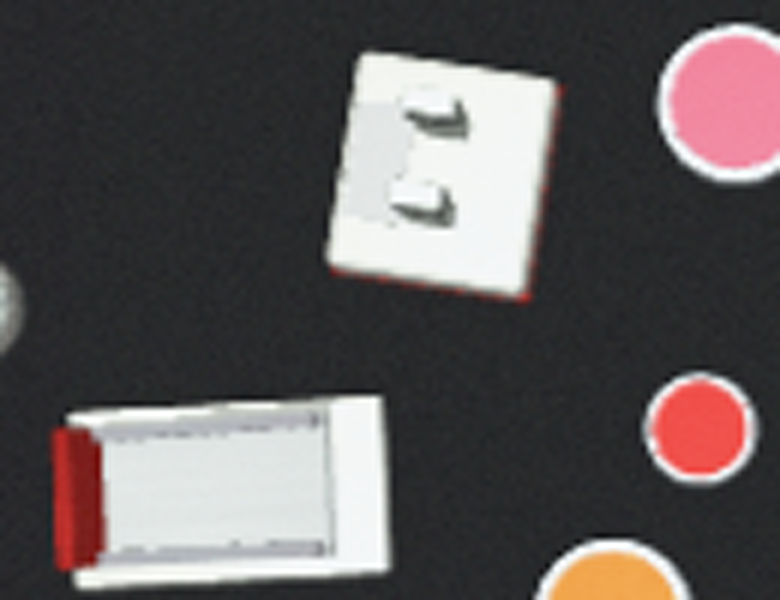

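View pics/t2.png

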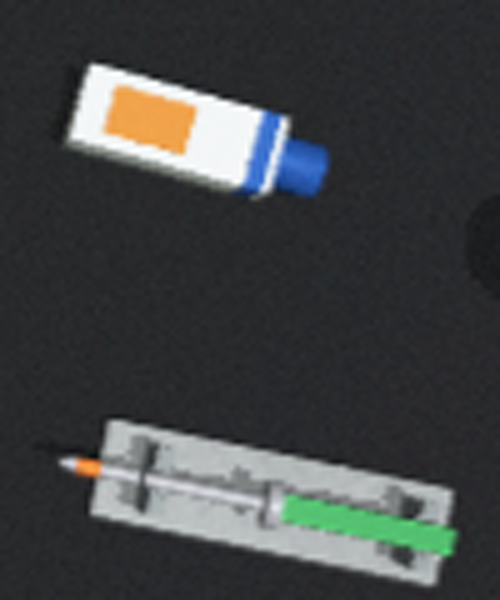

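View pics/s1.png

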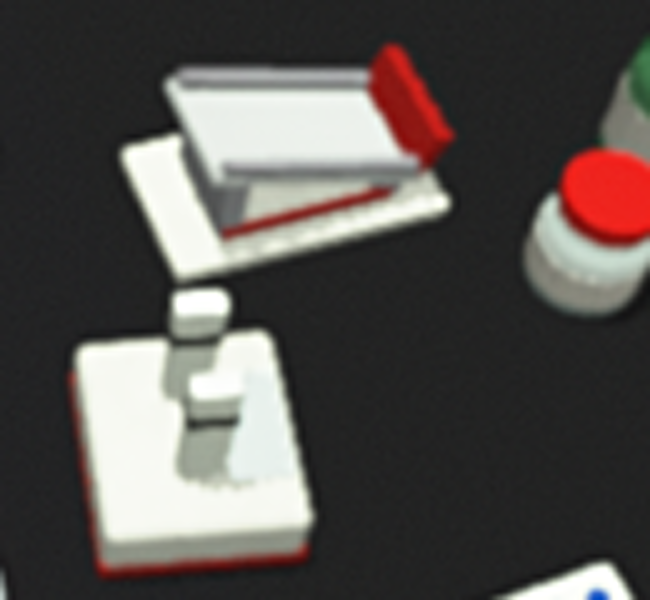

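View pics/s2.png

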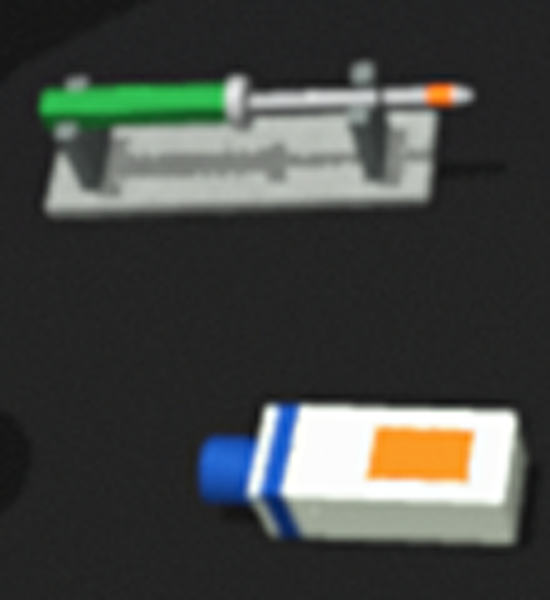

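```bash
cat > h.py <<'E'
import numpy as np, cv2
from workcell import manip
C={n:manip.calibration(n) for n in("scene","top")}
def ray(n,u,v):
    c=C[n];R=c["view"][:3,:3];t=c["view"][:3,3]
    d=R.T@np.array([(u-c["cx"])/c["fx"],-(v-c["cy"])/c["fy"],-1.]); return -R.T@t,d
def onz(n,uv,z):
    out=[]
    for u,v in np.reshape(uv,(-1,2)):
        o,d=ray(n,u,v); out.append((o+d*(z-o[2])/d[2])[:2])
    return np.array(out)
def proj(n,P):
    c=C[n];q=c["view"][:3,:3]@np.asarray(P,float)+c["view"][:3,3]
    return np.array([c["cx"]+c["fx"]*q[0]/-q[2], c["cy"]-c["fy"]*q[1]/-q[2]])
def tri(uvs,uvt):
    A=[];b=[]
    for n,uv in(("scene",uvs),("top",uvt)):
        o,d=ray(n,*uv); d/=np.linalg.norm(d); M=np.eye(3)-np.outer(d,d); A.append(M); b.append(M@o)
    p=np.linalg.solve(sum(A),sum(b)); return p,np.linalg.norm(A[0]@p-b[0])*2
def blobs(im,lo,hi,roi,mn=4):
    h=cv2.cvtColor(im,cv2.COLOR_BGR2HSV); m=cv2.inRange(h,np.array(lo),np.array(hi))
    x0,y0,x1,y1=roi; k=np.zeros_like(m); k[y0:y1,x0:x1]=m[y0:y1,x0:x1]
    n,l,s,c=cv2.connectedComponentsWithStats(k)
    return [(s[i,4],tuple(np.round(c[i],2)),tuple(s[i,:4]),(l==i).astype(np.uint8)) for i in range(1,n) if s[i,4]>=mn]
E
python3 - <<'E'
from h import *
t=cv2.imread("pics/top0.png"); s=cv2.imread("pics/scene0.png")
for n in C: print(n,"cam",ray(n,0,0)[0])
im={"top":t,"scene":s}
rt={"top":(360,145,460,270),"scene":(170,175,285,290)}
for nm,lo,hi in(("green",(45,90,60),(80,255,255)),("orange",(5,150,120),(22,255,255)),("blue",(100,130,60),(125,255,255))):
    for n in im:
        for b in blobs(im[n],lo,hi,rt[n]): 
            r=cv2.minAreaRect(np.argwhere(b[3])[:,::-1].astype(np.float32)); print(nm,n,b[:3],np.round(r[0],1),np.round(r[1],1),round(r[2],1))
for nm,lo,hi in(("red",(0,120,60),(8,255,255)),("red2",(170,120,60),(180,255,255))):
    for n,r in(("top",(215,130,345,230)),("scene",(340,160,435,280))):
        for b in blobs(im[n],lo,hi,r): print(nm,n,b[:3])
E
```

```text
scene cam [ 1.08004251 -0.11965298  0.85684312]
top cam [ 0.49183763 -0.01593062  1.26693499]
green top (np.int32(201), (np.float64(433.82), np.float64(249.59)), (np.int32(416), np.int32(244), np.int32(36), np.int32(13))) [433.6 249.5] [35.   6.1] 12.5
green scene (np.int32(312), (np.float64(196.16), np.float64(190.25)), (np.int32(177), np.int32(186), np.int32(38), np.int32(10))) [195.6 190.3] [ 8.8 37.3] 86.4
orange top (np.int32(143), (np.float64(389.6), np.float64(168.62)), (np.int32(382), np.int32(163), np.int32(17), np.int32(12))) [389.6 168.7] [15.8  8.9] 15.9
orange top (np.int32(13), (np.float64(377.31), np.float64(238.08)), (np.int32(375), np.int32(237), np.int32(5), np.int32(3))) [377. 238.] [2. 4.] 90.0
orange scene (np.int32(16), (np.float64(257.5), np.float64(188.5)), (np.int32(256), np.int32(187), np.int32(4), np.int32(4))) [257.5 188.5] [3. 3.] 90.0
orange scene (np.int32(187), (np.float64(253.72), np.float64(260.41)), (np.int32(244), np.int32(256), np.int32(20), np.int32(10))) [253.5 260.5] [ 9. 19.] 90.0
blue top (np.int32(56), (np.float64(411.86), np.float64(175.48)
[... 983 characters left out ...]
np.float64(180.42)), (np.int32(414), np.int32(168), np.int32(17), np.int32(26)))
red scene (np.int32(58), (np.float64(401.14), np.float64(201.95)), (np.int32(385), np.int32(198), np.int32(33), np.int32(9)))
red scene (np.int32(4), (np.float64(353.5), np.float64(235.5)), (np.int32(353), np.int32(235), np.int32(2), np.int32(2)))
red scene (np.int32(6), (np.float64(356.17), np.float64(254.33)), (np.int32(356), np.int32(252), np.int32(2), np.int32(5)))
red scene (np.int32(5), (np.float64(358.0), np.float64(266.0)), (np.int32(358), np.int32(264), np.int32(1), np.int32(5)))
red scene (np.int32(88), (np.float64(379.59), np.float64(272.51)), (np.int32(359), np.int32(269), np.int32(43), np.int32(7)))
```

```bash
cat >> h.py <<'E'
def prof(im,n,z,c,yaw,axis,span,width,step=.001,nw=21):
    """mean gray profile in plane z, along local axis (0:x,1:y) about c; span=(a,b) along, width=(a,b) across"""
    a=np.arange(span[0],span[1]+1e-9,step); w=np.linspace(width[0],width[1],nw)
    ex=np.array([np.cos(yaw),np.sin(yaw)]); ey=np.array([-ex[1],ex[0]])
    if axis==1: ex,ey=ey,ex
    mx=np.zeros((len(a),nw),np.float32); my=mx.copy()
    for i,s in enumerate(a):
        for j,q in enumerate(w):
            p=np.array(c)+ex*s+ey*q; mx[i,j],my[i,j]=proj(n,[p[0],p[1],z])
    g=cv2.remap(im,mx,my,cv2.INTER_LINEAR).astype(float)
    return a,g.mean(1)
E
python3 - <<'E'
from h import *
t=cv2.imread("pics/top0.png"); s=cv2.imread("pics/scene0.png")
p=onz("top",[(378,157.6),(373,174),(413,183),(418,168.6)],.046); print(p.round(4))
# tube axis: blue tube centroid vs orange label centroid
q=onz("top",[(389.6,168.62),(411.86,175.48)],.046); tb=onz("top",[(420.13,178.18)],.036)[0]
print(q,tb); d=q[0]-q[1]; print("yaw label-stripe",np.degrees(np.arctan2(d[1],d[0])))
d=q[0]-tb; print("yaw label-tube",np.degrees(np.arctan2(d[1],d[0])))
for nn,u in(("stripe",((225.56,263.27),(411.86,175.48))),("label",((253.72,260.41),(389.6,168.62))),("bandorange",((257.5,188.5),(377.31,238.08))),("green",((196.16,190.25),(433.82,249.59)))):
    print(nn,tri(*u))
E
```

```text
[[ 0.662  -0.1539]
 [ 0.6136 -0.1386]
 [ 0.586  -0.2551]
 [ 0.6283 -0.2705]]
[[ 0.62902563 -0.18745993]
 [ 0.60815883 -0.25221915]] [ 0.60087061 -0.27832788]
yaw label-stripe 72.13995440310012
yaw label-tube 72.78464610431772
stripe (array([ 0.6100188 , -0.25768328,  0.02614317]), np.float64(0.0031856649969599746))
label (array([ 0.62920799, -0.18892116,  0.04371859]), np.float64(0.00226658727492507))
bandorange (array([ 0.42633717, -0.1482405 ,  0.05901163]), np.float64(0.0020825862060149013))
green (array([ 0.39283265, -0.30852806,  0.06199365]), np.float64(0.0012312534158384152))
```

```bash
python3 - <<'E'
from h import *
np.set_printoptions(linewidth=200)
t=cv2.imread("pics/top0.png")
V=t[:,:,1] # green channel
c=np.array([.6225,-.2045]); yaw=np.radians(73)
for lab,wd in(("y@x+20..50",(25,50)),("y@-45..-20",(-40,-15))):
    a,g=prof(V,"top",.046,c,yaw,1,(-.04,.04),(wd[0]/1e3,wd[1]/1e3),.002); print(lab,np.c_[a*1e3,g].round(0).astype(int).tolist())
for ch,nm in((0,"B"),(2,"R")):
  for wd in((-.012,-.002),(.002,.012)):
    a,g=prof(t[:,:,ch],"top",.046,c,yaw,0,(-.1,.08),wd,.003); print(nm,wd,np.c_[a*1e3,g].round(0).astype(int).tolist())
E
```

```text
y@x+20..50 [[-40, 42], [-38, 41], [-36, 41], [-34, 41], [-32, 41], [-30, 41], [-28, 46], [-26, 92], [-24, 186], [-22, 239], [-20, 245], [-18, 236], [-16, 211], [-14, 194], [-12, 186], [-10, 185], [-8, 187], [-6, 188], [-4, 188], [-2, 186], [0, 186], [2, 186], [4, 186], [6, 187], [8, 188], [10, 188], [12, 200], [14, 228], [16, 243], [18, 245], [20, 233], [22, 190], [24, 144], [26, 112], [28, 76], [30, 50], [32, 43], [34, 41], [36, 41], [38, 41], [40, 41]]
y@-45..-20 [[-40, 41], [-38, 41], [-36, 42], [-34, 41], [-32, 41], [-30, 42], [-28, 52], [-26, 116], [-24, 209], [-22, 243], [-20, 246], [-18, 246], [-16, 246], [-14, 246], [-12, 246], [-10, 246], [-8, 246], [-6, 246], [-4, 246], [-2, 246], [0, 246], [2, 246], [4, 246], [6, 246], [8, 246], [10, 246], [12, 246], [14, 246], [16, 246], [18, 244], [20, 221], [22, 169], [24, 129], [26, 94], [28, 62], [30, 46], [32, 41], [34, 42], [36, 42], [38, 41], [40, 41]]
B (-0.012, -0.002) [[-100, 43], [-97, 43], [-94, 43], [-91, 53], [-88, 109], [-85, 168], [-82, 177], [-79, 177], [-76, 180], [-73, 181], [-70, 180], [-67, 182], [-64, 185], [-61, 207
[... 1899 characters left out ...]
39]]
R (0.002, 0.012) [[-100, 39], [-97, 40], [-94, 39], [-91, 40], [-88, 39], [-85, 40], [-82, 41], [-79, 43], [-76, 42], [-73, 44], [-70, 42], [-67, 42], [-64, 49], [-61, 124], [-58, 201], [-55, 139], [-52, 66], [-49, 64], [-46, 99], [-43, 191], [-40, 242], [-37, 243], [-34, 244], [-31, 244], [-28, 244], [-25, 243], [-22, 243], [-19, 244], [-16, 244], [-13, 243], [-10, 244], [-7, 242], [-4, 240], [-1, 240], [2, 240], [5, 240], [8, 240], [11, 241], [14, 241], [17, 241], [20, 240], [23, 240], [26, 241], [29, 241], [32, 241], [35, 241], [38, 240], [41, 238], [44, 237], [47, 243], [50, 243], [53, 243], [56, 243], [59, 224], [62, 128], [65, 45], [68, 29], [71, 33], [74, 40], [77, 40], [80, 40]]
```

```bash
cat >> h.py <<'E'
def edges(im,n,o,R,axis,span,width,z=0,lvl=None,step=.0005,nw=25):
    """mean profile along local axis in plane local z; returns crossings (pos mm, sign) of lvl and profile"""
    a=np.arange(span[0],span[1]+1e-9,step); w=np.linspace(*width,nw)
    mx=np.zeros((len(a),nw),np.float32); my=mx.copy()
    for i,s in enumerate(a):
        for j,q in enumerate(w):
            L=np.array([s,q,z]) if axis==0 else np.array([q,s,z])
            mx[i,j],my[i,j]=proj(n,o+R@L)
    g=cv2.remap(im,mx,my,cv2.INTER_LINEAR).astype(float).mean(1)
    cr=[]
    if lvl is not None:
        for i in range(len(a)-1):
            if (g[i]-lvl)*(g[i+1]-lvl)<0: cr.append((round(float(1e3*(a[i]+step*(lvl-g[i])/(g[i+1]-g[i]))),1),'+' if g[i+1]>g[i] else '-'))
    return cr,np.c_[a*1e3,g].round(0).astype(int)[::4].tolist()
def Rz(d): d=np.radians(d);return np.array([[np.cos(d),-np.sin(d),0],[np.sin(d),np.cos(d),0],[0,0,1]])
def Ry(d): d=np.radians(d);return np.array([[np.cos(d),0,np.sin(d)],[0,1,0],[-np.sin(d),0,np.cos(d)]])
E
python3 - <<'E'
from h import *
t=cv2.imread("pics/top0.png");G=t[:,:,1]
# reader guess: top-face corners
f=lambda z,l:onz("top",[(215+x/6,130+y/6) for x,y in l],z)
rc=f(.045,[(360,52),(555,80),(525,297),(328,262)]); print(rc.round(4),rc.mean(0))
dk=f(.077,[(330,405),(328,555)]); st=f(.034,[(103,440),(103,560)]); print(dk.round(4),st.round(4))
base=f(.012,[(70,410),(385,397),(390,570),(75,585)]);print(base.round(4))
# gauge
print("handle ends",onz("top",[(416.8,246),(451,253)],.068).round(4),"tip",onz("top",[(372.5,237.5)],.06).round(4))
E
```

```text
[[0.722  0.1507]
 [0.7069 0.054 ]
 [0.5994 0.0693]
 [0.6176 0.1667]] [0.66149344 0.11020131]
[[0.5454 0.161 ]
 [0.4736 0.1621]] [[0.5309 0.2809]
 [0.4712 0.2806]]
[[0.5469 0.3031]
 [0.5522 0.1428]
 [0.4649 0.1404]
 [0.4584 0.3001]]
handle ends [[ 0.4038 -0.2584]
 [ 0.3834 -0.3548]] tip [[ 0.4282 -0.1333]]
```

```bash
python3 - <<'E'
from h import *
t=cv2.imread("pics/top0.png");s=cv2.imread("pics/scene0.png");G=t[:,:,1]
print("READER")
o=np.array([.6615,.110,.045]);R=Rz(81)
for w in((-.05,-.035),(.03,.045)): print("x edges @y",w,edges(G,"top",o,R,0,(-.07,.07),w,0,140)[0])
for w in((-.045,-.03),(.03,.045)): print("y edges @x",w,edges(G,"top",o,R,1,(-.075,.075),w,0,140)[0])
print("CRADLE")
o=np.array([.507,.223,.055]);R=Rz(92)@Ry(20)
for w in((-.02,-.005),(.005,.02)):
    print("x G@y",w,edges(G,"top",o,R,0,(-.12,.08),w,0,None)[1])
for w in((-.05,-.02),(.01,.045)): 
    print("y G@x",w,edges(G,"top",o,R,1,(-.05,.05),w,0,None)[1])
print("base"); ob=np.array([.507,.223,.012]);Rb=Rz(92)
for w in((-.06,-.04),(.03,.05)): print("y",edges(G,"top",ob,Rb,1,(-.07,.07),w,0,140)[0])
print("x",edges(G,"top",ob,Rb,0,(-.11,.11),(-.035,-.03),0,140)[0])
print("GAUGE"); o=np.array([.4057,-.2500,.068]);R=Rz(78.5)
sat=(t.max(2).astype(int)-t.min(2)).astype(np.uint8)
for w in((-.09,-.06),(-.05,-.02)): print("handle y",edges(sat,"top",o,R,1,(-.02,.02),w,0,60)[0])
print("handle x",edges(sat,"top",o,R,0,(-.13,.02),(-.004,.004),0,60)[0])
o[2]=.06
print("tip",edges(G,"top",o,R,0,(.03,.15),(-.0015,.0015),0,None,nw=5)[1])
for w in((.015,.05),(.075,.1),(.1,.115)):print("rod y",edges(G,"top",o,R,1,(-.02,.02),w,0,None)[1])
E
```

```text
READER
x edges @y (-0.05, -0.035) [(-47.7, '+'), (51.6, '-')]
x edges @y (0.03, 0.045) [(-47.5, '+'), (52.0, '-')]
y edges @x (-0.045, -0.03) [(-54.9, '+'), (53.6, '-')]
y edges @x (0.03, 0.045) [(-55.5, '+'), (53.4, '-')]
CRADLE
x G@y (-0.02, -0.005) [[-120, 41], [-118, 40], [-116, 41], [-114, 41], [-112, 41], [-110, 41], [-108, 40], [-106, 41], [-104, 41], [-102, 42], [-100, 41], [-98, 57], [-96, 102], [-94, 164], [-92, 222], [-90, 239], [-88, 246], [-86, 246], [-84, 246], [-82, 246], [-80, 246], [-78, 246], [-76, 246], [-74, 246], [-72, 245], [-70, 244], [-68, 234], [-66, 221], [-64, 202], [-62, 209], [-60, 227], [-58, 228], [-56, 228], [-54, 229], [-52, 229], [-50, 229], [-48, 229], [-46, 229], [-44, 229], [-42, 228], [-40, 228], [-38, 229], [-36, 229], [-34, 229], [-32, 229], [-30, 229], [-28, 230], [-26, 229], [-24, 229], [-22, 229], [-20, 230], [-18, 229], [-16, 229], [-14, 230], [-12, 230], [-10, 230], [-8, 230], [-6, 230], [-4, 230], [-2, 230], [0, 230], [2, 230], [4, 230], [6, 230], [8, 230], [10, 230], [12, 230], [14, 230], [16, 230], [18, 230], [20, 230], [22, 230], [24, 
[... 3555 characters left out ...]
]
rod y [[-20, 189], [-18, 187], [-16, 181], [-14, 176], [-12, 174], [-10, 163], [-8, 143], [-6, 130], [-4, 136], [-2, 171], [0, 205], [2, 197], [4, 173], [6, 170], [8, 181], [10, 187], [12, 190], [14, 191], [16, 192], [18, 192], [20, 193]]
rod y [[-20, 157], [-18, 157], [-16, 157], [-14, 155], [-12, 156], [-10, 148], [-8, 131], [-6, 122], [-4, 137], [-2, 174], [0, 195], [2, 177], [4, 151], [6, 151], [8, 155], [10, 158], [12, 156], [14, 155], [16, 163], [18, 178], [20, 184]]
rod y [[-20, 43], [-18, 44], [-16, 44], [-14, 45], [-12, 43], [-10, 38], [-8, 34], [-6, 47], [-4, 95], [-2, 146], [0, 160], [2, 138], [4, 96], [6, 61], [8, 47], [10, 45], [12, 45], [14, 43], [16, 45], [18, 46], [20, 47]]
```

```bash
python3 - <<'E'
from h import *
s=cv2.imread("pics/scene0.png");G=s[:,:,1]
sat=(s.max(2).astype(int)-s.min(2)).astype(np.uint8)
print("READER")
o=np.array([.6627,.112,.045]);R=Rz(80.7)
for w in((-.045,-.03),(.03,.045)): print("x edges",edges(G,"scene",o,R,0,(-.07,.07),w,0,140)[0])
for w in((-.045,-.03),(.03,.045)): print("y edges",edges(G,"scene",o,R,1,(-.075,.075),w,0,140)[0],)
o=np.array([.4054,-.248,.068]);R=Rz(78.2)
print("handle x",edges(sat,"scene",o,R,0,(-.13,.02),(-.004,.004),0,60)[0])
for w in((-.09,-.06),(-.05,-.02)): print("handle y",edges(sat,"scene",o,R,1,(-.025,.025),w,0,60)[0])
o=np.array([.6242,-.2045,.046]);R=Rz(73.6);W=s[:,:,1]
for w in((-.04,-.015),(.045,.055)): print("cart y",edges(W,"scene",o,R,1,(-.04,.04),w,0,None)[1])
print("cart x",edges(s[:,:,2],"scene",o,R,0,(-.075,.075),(.012,.018),0,140)[0])
o=np.array([.5067,.2253,.055]);R=Rz(92.5)@Ry(20)
print("deck x",edges(G,"scene",o,R,0,(-.08,.07),(-.02,.02),0,120)); 
for w in((-.05,-.02),(.01,.045)):print("deck y",edges(G,"scene",o,R,1,(-.04,.04),w,0,None)[1])
E
```

```text
READER
x edges [(-53.7, '+'), (47.4, '-')]
x edges [(-52.9, '+'), (47.3, '-')]
y edges [(-68.5, '+'), (50.5, '-')]
y edges [(-62.0, '+'), (50.4, '-')]
handle x [(-110.1, '+'), (-12.1, '-')]
handle y [(-16.0, '+'), (7.8, '-')]
handle y [(-16.1, '+'), (7.0, '-')]
cart y [[-40, 151], [-38, 156], [-36, 160], [-34, 164], [-32, 165], [-30, 168], [-28, 180], [-26, 219], [-24, 243], [-22, 252], [-20, 253], [-18, 252], [-16, 252], [-14, 252], [-12, 252], [-10, 252], [-8, 252], [-6, 252], [-4, 252], [-2, 252], [0, 252], [2, 252], [4, 252], [6, 252], [8, 252], [10, 252], [12, 252], [14, 253], [16, 254], [18, 255], [20, 242], [22, 192], [24, 110], [26, 53], [28, 28], [30, 32], [32, 34], [34, 35], [36, 35], [38, 35], [40, 36]]
cart y [[-40, 169], [-38, 168], [-36, 168], [-34, 167], [-32, 165], [-30, 167], [-28, 179], [-26, 219], [-24, 243], [-22, 253], [-20, 254], [-18, 253], [-16, 253], [-14, 253], [-12, 253], [-10, 253], [-8, 253], [-6, 253], [-4, 253], [-2, 253], [0, 253], [2, 253], [4, 253], [6, 253], [8, 253], [10, 253], [12, 253], [14, 254], [16, 255], [18, 255], [20, 240], [22, 196], [24, 
[... 1286 characters left out ...]
40], [0, 240], [2, 240], [4, 239], [6, 239], [8, 239], [10, 239], [12, 240], [14, 241], [16, 242], [18, 242], [20, 239], [22, 224], [24, 200], [26, 161], [28, 141], [30, 136], [32, 148], [34, 167], [36, 165], [38, 159], [40, 125]]
deck y [[-40, 138], [-38, 132], [-36, 125], [-34, 123], [-32, 136], [-30, 156], [-28, 180], [-26, 202], [-24, 221], [-22, 231], [-20, 238], [-18, 240], [-16, 241], [-14, 241], [-12, 241], [-10, 241], [-8, 241], [-6, 241], [-4, 241], [-2, 241], [0, 241], [2, 241], [4, 241], [6, 241], [8, 241], [10, 241], [12, 241], [14, 242], [16, 243], [18, 243], [20, 241], [22, 226], [24, 205], [26, 167], [28, 142], [30, 139], [32, 146], [34, 165], [36, 166], [38, 154], [40, 125]]
```

```bash
cat >> h.py <<'E'
from scipy.spatial.transform import Rotation as Ro
def tgt(p,R):
    """print rows shift/turn from measured pose to tool pose p,R; R = object-frame (x along tool x, z up out of tool)"""
    s=manip.get_obs(); T=R@np.diag([1,-1,-1.]); C0=Ro.from_quat(s["ee_rot"]).as_matrix()
    sh=C0.T@(np.asarray(p)-s["position"]); rv=Ro.from_matrix(C0.T@T).as_rotvec()
    print("shift",sh.round(4),"turn",rv.round(4),"rows>=",round(max(np.linalg.norm(sh)/.0625,np.degrees(np.linalg.norm(rv))/10.7),1),"t",round(s["clock"],2))
def st():
    s=manip.get_obs(); T=Ro.from_quat(s["ee_rot"]).as_matrix()@np.diag([1,-1,-1.])
    print("t",round(s["clock"],2),"p",s["position"].round(4),"zyx deg",Ro.from_matrix(T).as_euler("ZYX",degrees=True).round(2),"F",s["ft_force"].round(1),"grip",round(s["grip_width"]*85.4,1),"q",s["joint_pos"].round(2))
E
python3 -c "
from h import *
st(); tgt([.6247,-.2058,.15],Rz(73.6))"
```

```text
t 0.1 p [ 0.2158 -0.5862  0.2306] zyx deg [2.021e+01 1.000e-02 7.000e-02] F [0.3 0.5 0. ] grip 85.5 q [ 1.2   0.33 -0.06  1.46  0.02  1.35 -0.09]
shift [ 0.5151 -0.2156  0.0808] turn [-1.200e-03 -5.000e-04 -9.318e-01] rows>= 9.0 t 0.1
```

```bash
python3 -m handwheel '[[[0.515,-0.2155,0.02,0,0,-0.932,0.0854],[0.515,-0.2155,0.02,0,0,-0.932,0.0854],[0.515,-0.2155,0.02,0,0,-0.932,0.0854],[0.515,-0.2155,0.02,0,0,-0.932,0.0854],[0.515,-0.2155,0.04,0,0,-0.932,0.0854],[0.515,-0.2155,0.06,0,0,-0.932,0.0854],[0.515,-0.2155,0.08,0,0,-0.932,0.0854],[0.515,-0.2155,0.08,0,0,-0.932,0.0854]]]'; python3 -c "
from h import *
st(); tgt([.6247,-.2058,.15],Rz(73.6))"
```

```text
clock: 1.1
position: [0.5784, -0.2492, 0.1694]
ee_rot: [0.801, 0.599, -0.0, 0.0]
ft_force: [0.1, -1.0, 0.4]
grip_width: 1.0
t 1.1 p [ 0.5784 -0.2492  0.1694] zyx deg [7.359e+01 2.000e-02 0.000e+00] F [ 0.1 -1.   0.4] grip 85.4 q [ 0.66  0.42 -0.43  1.51  0.18  1.26 -0.08]
shift [0.0547 0.0321 0.0194] turn [-0.0001  0.0003 -0.0002] rows>= 1.1 t 1.1
```

```bash
python3 -m handwheel '[[[0.0547,0.0321,0.0194,0,0,0,0.0854],[0.0547,0.0321,0.0194,0,0,0,0.0854],[0.0547,0.0321,0.0194,0,0,0,0.0854]]]'; python3 -c "
from h import *
st(); tgt([.6247,-.2058,.009],Rz(73.6))
for n in C: 
  im=manip.camera(n); cv2.imwrite('pics/%s1.png'%n,im)
  u,v=proj(n,[.6247,-.2058,.1]).astype(int); cr=im[max(0,v-60):v+60,u-70:u+70]; cv2.imwrite('pics/%s1c.png'%n,cv2.resize(cr,None,fx=4,fy=4,interpolation=cv2.INTER_CUBIC))
a=[cv2.imread('pics/%s1c.png'%n) for n in C]; cv2.imwrite('pics/c1.png',cv2.resize(np.vstack([x[:480,:560] for x in a]),None,fx=.6,fy=.6))
"
```

```text
clock: 1.48
position: [0.6233, -0.2071, 0.1501]
ee_rot: [0.801, 0.599, -0.0, -0.0]
ft_force: [0.0, -0.0, -0.2]
grip_width: 1.001
t 1.48 p [ 0.6233 -0.2071  0.1501] zyx deg [7.364e+01 2.000e-02 7.000e-02] F [ 0.  -0.  -0.2] grip 85.5 q [ 0.57  0.49 -0.44  1.45  0.21  1.25 -0.17]
shift [0.0017 0.0011 0.1411] turn [-0.0012  0.0003  0.0007] rows>= 2.3 t 1.48
```

View pics/c1.png

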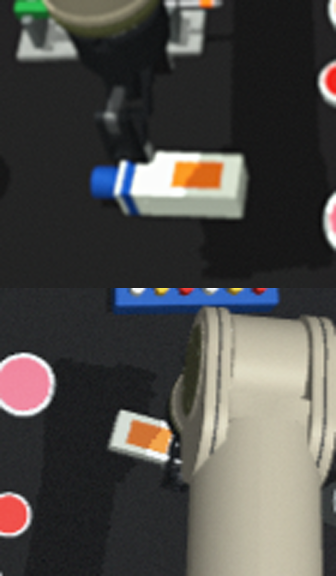

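```bash
python3 -m handwheel '[[[0.0015,0.001,0.06,0,0,0,0.0854],[0.0015,0.001,0.1,0,0,0,0.0854],[0.0015,0.001,0.13,0,0,0,0.0854],[0.0015,0.001,0.141,0,0,0,0.0854],[0.0015,0.001,0.141,0,0,0,0.0854]]]'; python3 -c "
from h import *
st()
im=manip.camera('scene'); u,v=proj('scene',[.6247,-.2058,.05]).astype(int); cv2.imwrite('pics/c2.png',cv2.resize(im[v-50:v+40,u-60:u+60],None,fx=5,fy=5,interpolation=cv2.INTER_CUBIC))"
```

```text
clock: 2.2
position: [0.6248, -0.2068, 0.0101]
ee_rot: [0.801, 0.599, -0.0, 0.0]
ft_force: [0.1, 0.1, 1.2]
grip_width: 0.999
t 2.2 p [ 0.6248 -0.2068  0.0101] zyx deg [ 7.354e+01  2.000e-02 -1.000e-02] F [0.1 0.1 1.2] grip 85.3 q [ 0.55  0.63 -0.4   1.55  0.28  1.01 -0.22]
```

View pics/c2.png

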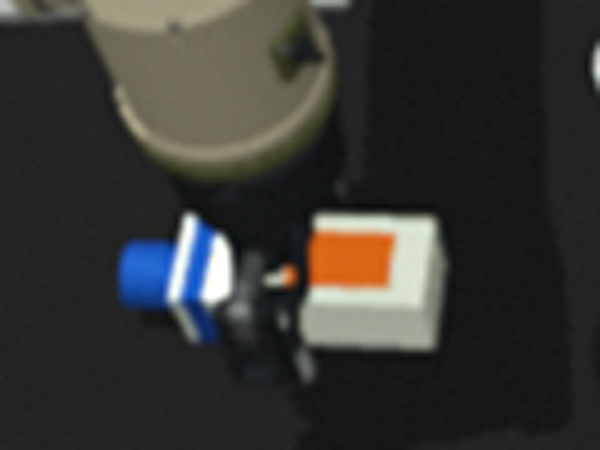

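```bash
python3 -m handwheel '[[[0,0,0,0,0,0,0.03],[0,0,0,0,0,0,0.03],[0,0,0,0,0,0,0.03],[0,0,0,0,0,0,0.03],[0,0,0,0,0,0,0.03],[0,0,0,0,0,0,0.03]]]' 60; python3 -c "
from h import *
st()"
```

```text
clock: 3.0
position: [0.6254, -0.206, 0.0108]
ee_rot: [0.801, 0.599, 0.0, 0.0]
ft_force: [-2.2, 0.5, 6.0]
grip_width: 0.532
t 3.0 p [ 0.6254 -0.206   0.0108] zyx deg [ 7.361e+01  2.000e-02 -6.000e-02] F [-2.2  0.5  6. ] grip 45.5 q [ 0.55  0.63 -0.41  1.55  0.28  1.01 -0.22]
```

```bash
python3 -m handwheel '[[[0,0,-0.04,0,0,0,0.03],[0,0,-0.1,0,0,0,0.03],[0,0,-0.15,0,0,0,0.03],[0,0,-0.15,0,0,0,0.03]]]'; python3 -c "
from h import *
st(); o=np.array([.5085,.224,.055]);R=Rz(92.5)@Ry(20); tgt(o+R@[-.01,0,.0108+.09],R)"
```

```text
clock: 3.5
position: [0.6273, -0.2062, 0.1646]
ee_rot: [0.801, 0.599, 0.002, 0.003]
ft_force: [0.9, -0.7, -3.1]
grip_width: 0.532
t 3.5 p [ 0.6273 -0.2062  0.1646] zyx deg [ 7.361e+01  1.000e-02 -4.500e-01] F [ 0.9 -0.7 -3.1] grip 45.5 q [ 0.57  0.48 -0.44  1.43  0.21  1.27 -0.18]
shift [ 0.4029 -0.2435  0.0095] turn [-0.0499 -0.3444 -0.3276] rows>= 7.5 t 3.5
```

```bash
python3 -m handwheel '[[[0.403,-0.2435,0.0095,-0.05,-0.344,-0.328,0.03],[0.403,-0.2435,0.0095,-0.05,-0.344,-0.328,0.03],[0.403,-0.2435,0.0095,-0.05,-0.344,-0.328,0.03],[0.403,-0.2435,0.0095,-0.05,-0.344,-0.328,0.03],[0.403,-0.2435,0.0095,-0.05,-0.344,-0.328,0.03],[0.403,-0.2435,0.0095,-0.05,-0.344,-0.328,0.03],[0.403,-0.2435,0.0095,-0.05,-0.344,-0.328,0.03],[0.403,-0.2435,0.0095,-0.05,-0.344,-0.328,0.03]]]'; python3 -c "
from h import *
st(); o=np.array([.5085,.224,.055]);R=Rz(92.5)@Ry(20); tgt(o+R@[-.01,0,.0108+.06],R)"
```

```text
clock: 4.5
position: [0.5027, 0.253, 0.1485]
ee_rot: [0.679, 0.714, -0.122, 0.121]
ft_force: [0.9, -0.2, -2.5]
grip_width: 0.528
t 4.5 p [0.5027 0.253  0.1485] zyx deg [92.98 19.77  0.6 ] F [ 0.9 -0.2 -2.5] grip 45.1 q [-0.21  0.48 -0.65  1.57  0.52  1.48 -0.92]
shift [-0.0056  0.0047  0.027 ] turn [-0.0076 -0.0039  0.008 ] rows>= 0.4 t 4.5
```

```bash
python3 -m handwheel '[[[-0.0056,0.0047,0.0,-0.0076,-0.004,0.008,0.03],[-0.0056,0.0047,0.027,-0.0076,-0.004,0.008,0.03],[-0.0056,0.0047,0.027,-0.0076,-0.004,0.008,0.03],[-0.0056,0.0047,0.027,-0.0076,-0.004,0.008,0.03]]]'; python3 -c "
from h import *
st(); o=np.array([.5085,.224,.055]);R=Rz(92.5)@Ry(20); tgt(o+R@[-.01,0,.0108+.06],R)
a=[]
for n in C: 
  im=manip.camera(n); cv2.imwrite('pics/%s3.png'%n,im)
  u,v=proj(n,[.51,.21,.08]).astype(int); a.append(cv2.resize(im[v-45:v+45,u-60:u+60],None,fx=5,fy=5,interpolation=cv2.INTER_CUBIC)); print(u-60,v-45)
cv2.imwrite('pics/s3.png',a[0]);cv2.imwrite('pics/t3.png',a[1])"
```

```text
clock: 5.0
position: [0.5105, 0.2349, 0.1269]
ee_rot: [0.683, 0.709, -0.12, 0.126]
ft_force: [-0.1, 0.2, -2.6]
grip_width: 0.528
t 5.0 p [0.5105 0.2349 0.1269] zyx deg [92.15 20.06 -0.16] F [-0.1  0.2 -2.6] grip 45.1 q [-0.19  0.49 -0.64  1.6   0.54  1.43 -0.93]
shift [ 0.0044 -0.0025  0.0004] turn [ 0.0006  0.0011 -0.0058] rows>= 0.1 t 5.0
336 135
192 164
```

View pics/s3.png

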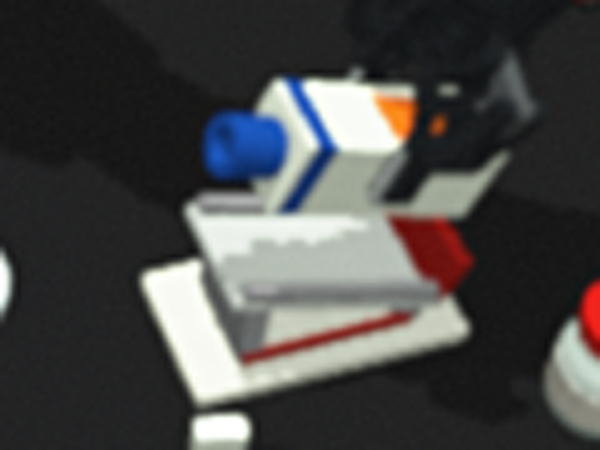

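View pics/t3.png

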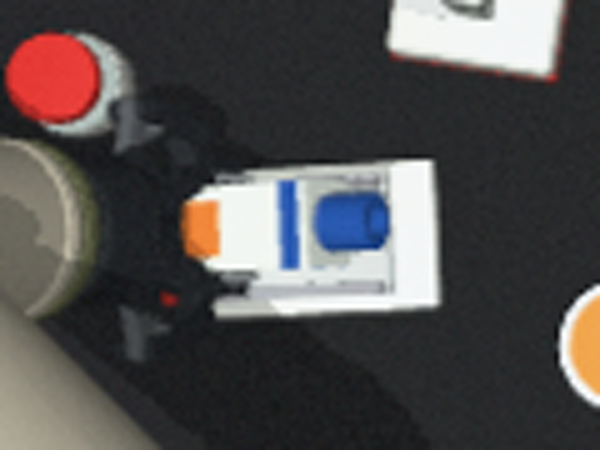

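```bash
python3 - <<'E'
from h import *
s=manip.get_obs();R=Ro.from_quat(s["ee_rot"]).as_matrix()@np.diag([1,-1,-1.]);o=s["position"]-R@[0,0,.0108]; st()
t=cv2.imread("pics/top3.png");c=cv2.imread("pics/scene3.png")
sat=lambda i:(i.max(2).astype(int)-i.min(2)).astype(np.uint8)
print("top: tube end (exp -90 z23..39)",edges(sat(t),"top",o,R,0,(-.11,-.05),(-.008,.008),.036,70)[0])
print("top: tube y (+-16)",edges(sat(t),"top",o,R,1,(-.03,.03),(-.085,-.07),.023,70)[0])
print("top: stripe x (-57..-47?)",edges(t[:,:,2],"top",o,R,0,(-.07,-.03),(-.015,.015),.046,140)[0])
print("top: box y (+-23)",edges(t[:,:,1],"top",o,R,1,(-.04,.04),(-.043,-.03),.046,None)[1])
print("scene: stripe x",edges(c[:,:,2],"scene",o,R,0,(-.07,-.03),(-.015,.015),.046,140)[0])
print("scene: box y far edge",edges(c[:,:,1],"scene",o,R,1,(-.04,.04),(-.043,-.03),.046,None)[1])
t0=cv2.imread("pics/top0.png");c0=cv2.imread("pics/scene0.png")
oo=np.array([.6252,-.206,0]);RR=Rz(73.6)
print("t0 stripe",edges(t0[:,:,2],"top",oo,RR,0,(-.07,-.03),(-.015,.015),.046,140)[0],"y",edges(t0[:,:,1],"top",oo,RR,1,(-.03,.03),(-.043,-.03),.046,140)[0])
print("c0 stripe",edges(c0[:,:,2],"scene",oo,RR,0,(-.07,-.03),(-.015,.015),.046,140)[0],"y",edges(c0[:,:,1],"scene",oo,RR,1,(-.04,.04),(-.043,-.03),.046,None)[1])
E
```

```text
t 5.1 p [0.5106 0.2356 0.1274] zyx deg [92.16 20.01 -0.22] F [-0.1  0.5 -3.4] grip 45.3 q [-0.19  0.49 -0.64  1.6   0.54  1.43 -0.93]
top: tube end (exp -90 z23..39) [(-103.3, '+'), (-60.1, '-')]
top: tube y (+-16) [(-15.0, '+'), (13.8, '-')]
top: stripe x (-57..-47?) [(-65.4, '+'), (-55.5, '-'), (-44.3, '+')]
top: box y (+-23) [[-40, 39], [-38, 35], [-36, 32], [-34, 32], [-32, 59], [-30, 146], [-28, 192], [-26, 199], [-24, 212], [-22, 231], [-20, 240], [-18, 241], [-16, 240], [-14, 240], [-12, 240], [-10, 239], [-8, 241], [-6, 241], [-4, 241], [-2, 241], [0, 240], [2, 240], [4, 240], [6, 240], [8, 239], [10, 241], [12, 242], [14, 242], [16, 242], [18, 241], [20, 239], [22, 233], [24, 228], [26, 224], [28, 227], [30, 217], [32, 188], [34, 185], [36, 188], [38, 199], [40, 217]]
scene: stripe x [(-58.8, '-'), (-49.8, '+')]
scene: box y far edge [[-40, 160], [-38, 163], [-36, 165], [-34, 168], [-32, 173], [-30, 197], [-28, 219], [-26, 241], [-24, 249], [-22, 253], [-20, 253], [-18, 253], [-16, 252], [-14, 252], [-12, 252], [-10, 252], [-8, 252], [-6, 252], [-4, 252], [-2, 252], [0, 252], [2, 252], [4, 252], [6, 252], [8, 252], [10, 253], [12, 254], [14, 254], [16, 252], [18, 227], [20, 189], [22, 120], [24, 70], [26, 35], [28, 29], [30, 33], [32, 33], [34, 34], [36, 34], [38, 35], [40, 35]]
t0 stripe [(-59.8, '+'), (-54.2, '-'), (-43.9, '+')] y [(-22.3, '+'), (26.0, '-')]
c0 stripe [(-62.7, '+'), (-55.8, '-'), (-46.6, '+')] y [[-40, 92], [-38, 103], [-36, 114], [-34, 125], [-32, 136], [-30, 145], [-28, 158], [-26, 187], [-24, 223], [-22, 250], [-20, 253], [-18, 254], [-16, 253], [-14, 252], [-12, 253], [-10, 253], [-8, 253], [-6, 253], [-4, 253], [-2, 253], [0, 253], [2, 253], [4, 253], [6, 253], [8, 253], [10, 253], [12, 253], [14, 253], [16, 254], [18, 255], [20, 255], [22, 226], [24, 168], [26, 80], [28, 41], [30, 29], [32, 33], [34, 34], [36, 35], [38, 35], [40, 35]]
```

```bash
python3 -c "
from h import *
o=np.array([.5063,.2257,.055]);R=Rz(92.5)@Ry(20); tgt(o+R@[-.009,0,.0108+.06],R); tgt(o+R@[-.009,0,.0108+.01],R)"
```

```text
shift [ 0.0066 -0.0048  0.0005] turn [ 0.0017  0.0003 -0.0055] rows>= 0.1 t 5.1
shift [ 0.0066 -0.0048  0.0505] turn [ 0.0017  0.0003 -0.0055] rows>= 0.8 t 5.1
```

```bash
python3 -m handwheel '[[[0.0066,-0.0048,0.0005,0.0017,0,-0.0055,0.03],[0.0066,-0.0048,0.0005,0.0017,0,-0.0055,0.03],[0.0066,-0.0048,0.02,0.0017,0,-0.0055,0.03],[0.0066,-0.0048,0.04,0.0017,0,-0.0055,0.03],[0.0066,-0.0048,0.05,0.0017,0,-0.0055,0.03],[0.0066,-0.0048,0.05,0.0017,0,-0.0055,0.03]]]'; python3 -c "
from h import *
st(); o=np.array([.5063,.2257,.055]);R=Rz(92.5)@Ry(20); tgt(o+R@[-.009,0,.0108],R)
a=[]
for n in C: 
  im=manip.camera(n); cv2.imwrite('pics/%s4.png'%n,im)
  u,v=proj(n,[.51,.21,.08]).astype(int); a.append(cv2.resize(im[v-45:v+45,u-60:u+60],None,fx=5,fy=5,interpolation=cv2.INTER_CUBIC)); print(u-60,v-45)
cv2.imwrite('pics/s4.png',a[0]);cv2.imwrite('pics/t4.png',a[1])"
```

```text
clock: 5.85
position: [0.5057, 0.2233, 0.0763]
ee_rot: [0.681, 0.711, -0.122, 0.125]
ft_force: [-0.7, 0.4, -3.8]
grip_width: 0.528
t 5.85 p [0.5057 0.2233 0.0763] zyx deg [92.52 20.11  0.15] F [-0.7  0.4 -3.8] grip 45.1 q [-0.18  0.53 -0.62  1.67  0.57  1.34 -0.96]
shift [0.0006 0.0008 0.0084] turn [-0.0025  0.002   0.0004] rows>= 0.1 t 5.85
336 135
192 164
```

View pics/s4.png

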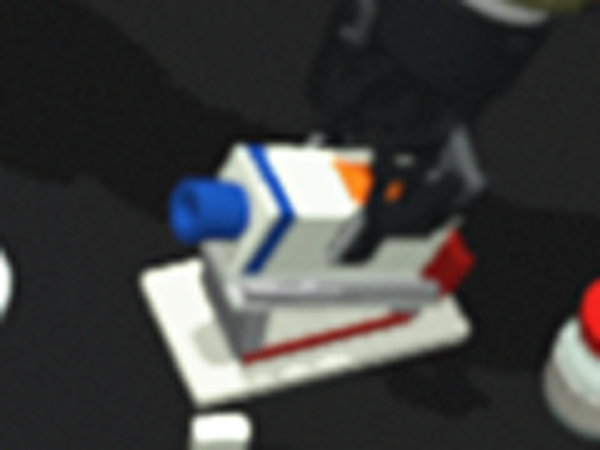

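View pics/t4.png

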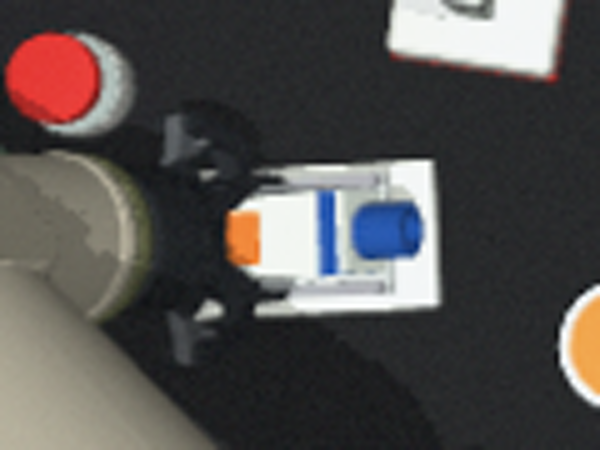

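```bash
python3 -m handwheel '[[[0,0,0.004,0,0,0,0.03],[0,0,0.007,0,0,0,0.03],[0,0,0.007,0,0,0,0.03]]]'; python3 -m handwheel '[[[0,0,0.001,0,0,0,0.03],[0,0,0.0015,0,0,0,0.03]]]'
```

```text
clock: 6.32
position: [0.5061, 0.2216, 0.0706]
ee_rot: [0.681, 0.711, -0.121, 0.126]
ft_force: [-1.1, -0.7, -2.6]
grip_width: 0.529
clock: 6.58
position: [0.5062, 0.2213, 0.0694]
ee_rot: [0.681, 0.711, -0.121, 0.126]
ft_force: [-0.2, -0.3, -3.6]
grip_width: 0.529
```

```bash
python3 -c "
from h import *
st(); o=np.array([.5063,.2257,.055]);R=Rz(92.5)@Ry(20); tgt(o+R@[-.009,0,.0108],R); print(R.T@manip.get_obs()['ft_force'])"
```

```text
t 6.58 p [0.5062 0.2213 0.0694] zyx deg [9.252e+01 2.005e+01 5.000e-02] F [-0.2 -0.3 -3.6] grip 45.1 q [-0.18  0.53 -0.62  1.68  0.58  1.32 -0.96]
shift [0.0001 0.0003 0.0012] turn [-0.0007  0.001   0.0004] rows>= 0.0 t 6.58
[ 0.98384552  0.25097349 -3.46614741]
```

```bash
python3 -m handwheel '[[[0,0,0.001,0,0,0,0.03],[0,0,0.001,0,0,0,0.03]]]'; python3 -m handwheel '[[[0,0,0.001,0,0,0,0.03],[0,0,0.001,0,0,0,0.03]]]'
```

```text
clock: 6.82
position: [0.5061, 0.2209, 0.0684]
ee_rot: [0.681, 0.711, -0.121, 0.125]
ft_force: [-0.1, 0.1, -3.0]
grip_width: 0.534
clock: 7.08
position: [0.5062, 0.2207, 0.0678]
ee_rot: [0.681, 0.711, -0.121, 0.126]
ft_force: [-2.2, -0.7, 1.7]
grip_width: 0.528
```

```bash
python3 -m handwheel '[[[0.002,0,0,0,0,0,0.03],[0.004,0,0,0,0,0,0.03],[0.006,0,0,0,0,0,0.03],[0.006,0,0,0,0,0,0.03]]]'; python3 -m handwheel '[[[0.001,0,0,0,0,0,0.03],[0.002,0,0,0,0,0,0.03],[0.002,0,0,0,0,0,0.03]]]';  python3 -c "
from h import *
st(); o=np.array([.5063,.2257,.055]);R=Rz(92.5)@Ry(20); tgt(o+R@[0,0,.0108],R); print(R.T@manip.get_obs()['ft_force'])"
```

```text
clock: 7.58
position: [0.5063, 0.2265, 0.0657]
ee_rot: [0.681, 0.711, -0.12, 0.126]
ft_force: [1.3, -1.0, 4.6]
grip_width: 0.53
clock: 7.95
position: [0.5061, 0.228, 0.0651]
ee_rot: [0.681, 0.711, -0.121, 0.126]
ft_force: [0.4, -1.6, 4.9]
grip_width: 0.528
t 7.95 p [0.5061 0.228  0.0651] zyx deg [9.250e+01 2.007e+01 1.000e-02] F [ 0.4 -1.6  4.9] grip 45.1 q [-0.19  0.54 -0.62  1.67  0.58  1.32 -0.97]
shift [ 0.0013  0.0001 -0.0005] turn [-0.0002  0.0011  0.    ] rows>= 0.0 t 7.95
[-3.2194208  -0.37366211  3.99602808]
```

```bash
python3 -m handwheel '[[[0.001,0,0,0,0,0,0.03],[0.0015,0,0,0,0,0,0.03],[0.0015,0,0,0,0,0,0.03]]]' | grep -E "pos|ft"; python3 -m handwheel '[[[0.001,0,0,0,0,0,0.03],[0.0015,0,0,0,0,0,0.03],[0.0015,0,0,0,0,0,0.03]]]'| grep -E "pos|ft"; python3 -m handwheel '[[[0.001,0,0,0,0,0,0.03],[0.0015,0,0,0,0,0,0.03],[0.0015,0,0,0,0,0,0.03]]]'| grep -E "pos|ft"
```

```text
position: [0.5062, 0.2283, 0.065]
ft_force: [-1.7, -5.4, 11.2]
position: [0.5062, 0.2282, 0.0651]
ft_force: [-4.6, -11.5, 17.5]
position: [0.5062, 0.2282, 0.0651]
ft_force: [-6.4, -17.0, 23.7]
```

```bash
python3 -m handwheel '[[[-0.0015,0,0,0,0,0,0.03],[-0.003,0,-0.0005,0,0,0,0.03],[-0.003,0,-0.0005,0,0,0,0.03]]]' | grep -E "pos|ft";  python3 -m handwheel '[[[0,0,0,0,0,0,0.055],[0,0,0,0,0,0,0.06],[0,0,0,0,0,0,0.066],[0,0,0,0,0,0,0.066]]]'; python3 -c "
from h import *
st()
a=[]
for n in C: 
  im=manip.camera(n); cv2.imwrite('pics/%s5.png'%n,im)
  u,v=proj(n,[.51,.21,.08]).astype(int); a.append(cv2.resize(im[v-45:v+45,u-60:u+60],None,fx=5,fy=5,interpolation=cv2.INTER_CUBIC)); print(u-60,v-45)
cv2.imwrite('pics/s5.png',a[0]);cv2.imwrite('pics/t5.png',a[1])"
```

```text
position: [0.5061, 0.2283, 0.0651]
ft_force: [0.2, -7.0, 7.2]
clock: 9.95
position: [0.5057, 0.2298, 0.0646]
ee_rot: [0.681, 0.712, -0.121, 0.125]
ft_force: [0.1, -0.1, 0.7]
grip_width: 0.776
t 9.95 p [0.5057 0.2298 0.0646] zyx deg [9.254e+01 2.004e+01 6.000e-02] F [ 0.1 -0.1  0.7] grip 66.3 q [-0.2   0.55 -0.62  1.67  0.58  1.32 -0.97]
336 135
192 164
```

View pics/s5.png

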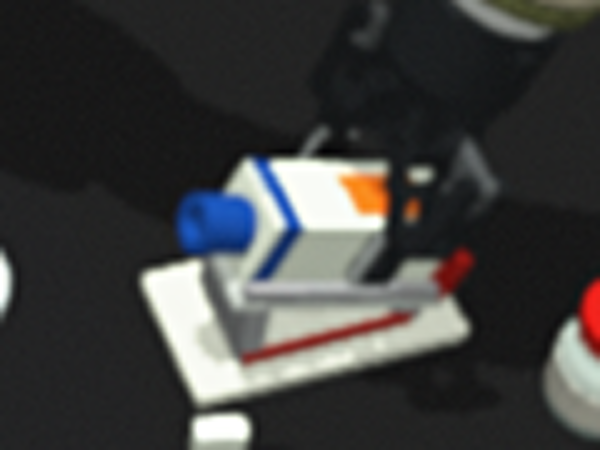

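```bash
python3 -m handwheel '[[[0,0,-0.02,0,0,0,0.066],[0,0,-0.06,0,0,0,0.07],[0,0,-0.1,0,0,0,0.0854],[0,0,-0.1,0,0,0,0.0854]]]'|grep ft; python3 -c "
from h import *
st(); R=Rz(78.2); o=np.array([.4058,-.2493,.0413]); tgt(o+R@[-.03,0,.1],R)
im=manip.camera('scene'); cv2.imwrite('pics/scene6.png',im); im=manip.camera('top'); cv2.imwrite('pics/top6.png',im)"
```

```text
ft_force: [0.2, 0.6, -0.6]
t 10.55 p [0.505  0.267  0.1629] zyx deg [92.54 19.81 -0.25] F [ 0.2  0.6 -0.6] grip 85.4 q [-0.23  0.48 -0.66  1.53  0.52  1.5  -0.94]
shift [-0.5012 -0.1303  0.2029] turn [0.0475 0.3434 0.2485] rows>= 8.9 t 10.55
```

View pics/scene6.png

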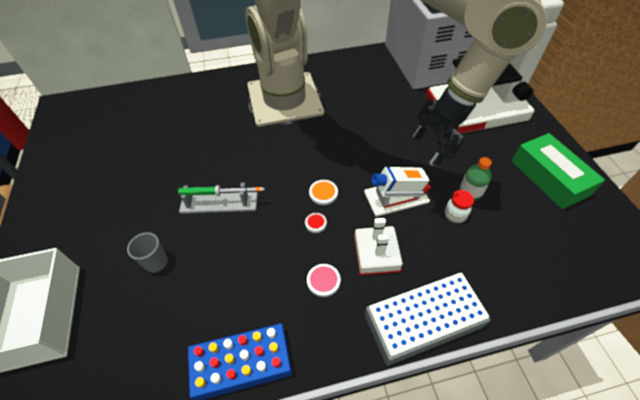

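```bash
python3 -m handwheel '[[[-0.02,0,-0.056,0,0,0,0.0854],[-0.5,-0.13,0.14,0.047,0.343,0.248,0.0854],[-0.5,-0.13,0.14,0.047,0.343,0.248,0.0854],[-0.5,-0.13,0.14,0.047,0.343,0.248,0.0854],[-0.5,-0.13,0.14,0.047,0.343,0.248,0.0854],[-0.5,-0.13,0.14,0.047,0.343,0.248,0.0854],[-0.5,-0.13,0.17,0.047,0.343,0.248,0.0854],[-0.5,-0.13,0.2,0.047,0.343,0.248,0.0854]]]'; python3 -c "
from h import *
st(); R=Rz(78.2); o=np.array([.4058,-.2493,.0413]); tgt(o+R@[-.03,0,.1],R)"
```

```text
clock: 11.65
position: [0.4204, -0.1528, 0.1803]
ee_rot: [0.777, 0.63, -0.003, 0.001]
ft_force: [0.2, -0.0, -0.1]
grip_width: 1.001
t 11.65 p [ 0.4204 -0.1528  0.1803] zyx deg [78.05  0.35  0.15] F [ 0.2 -0.  -0.1] grip 85.5 q [ 0.59 -0.   -0.34  1.96  0.01  1.19  0.03]
shift [-0.1272  0.0059  0.0397] turn [-0.0027  0.0061 -0.0026] rows>= 2.1 t 11.65
```

```bash
python3 -m handwheel '[[[-0.127,0.006,0.02,-0.003,0.006,-0.003,0.0854],[-0.127,0.006,0.04,-0.003,0.006,-0.003,0.0854],[-0.127,0.006,0.04,-0.003,0.006,-0.003,0.0854],[-0.127,0.006,0.04,-0.003,0.006,-0.003,0.0854]]]'|grep ft; python3 -c "
from h import *
st(); R=Rz(78.2); o=np.array([.4058,-.2493,.0413]); tgt(o+R@[-.03,0,0],R)
a=[]
for n in C: 
  im=manip.camera(n); cv2.imwrite('pics/%s7.png'%n,im)
  u,v=proj(n,[.41,-.25,.08]).astype(int); a.append(cv2.resize(im[v-45:v+45,u-60:u+60],None,fx=4,fy=4,interpolation=cv2.INTER_CUBIC)); print(u-60,v-45)
cv2.imwrite('pics/c7.png',cv2.resize(np.vstack(a),None,fx=.8,fy=.8))"
```

```text
ft_force: [-0.2, 0.4, 1.1]
t 12.15 p [ 0.4004 -0.276   0.1404] zyx deg [78.22 -0.08  0.11] F [-0.2  0.4  1.1] grip 85.5 q [ 0.71  0.12 -0.21  1.92  0.03  1.11  0.28]
shift [-0.0029  0.0001  0.0991] turn [-0.0019 -0.0013  0.0003] rows>= 1.6 t 12.15
157 141
354 199
```

View pics/c7.png

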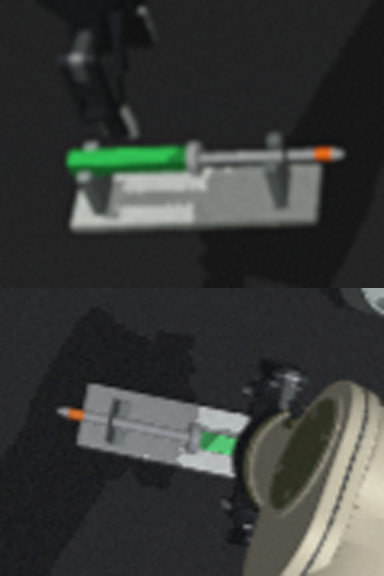

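```bash
python3 -m handwheel '[[[-0.003,0,0.04,-0.002,-0.001,0,0.0854],[-0.003,0,0.08,-0.002,-0.001,0,0.0854],[-0.003,0,0.099,-0.002,-0.001,0,0.0854],[-0.003,0,0.1,-0.002,-0.001,0,0.0854],[-0.003,0,0.1,-0.002,-0.001,0,0.0854]]]'|grep ft; python3 -c "
from h import *
st(); R=Rz(78.2); o=np.array([.4058,-.2493,.0413]); tgt(o+R@[-.03,0,0],R)
a=[]
for n in C: 
  im=manip.camera(n)
  u,v=proj(n,[.41,-.25,.08]).astype(int); a.append(cv2.resize(im[v-45:v+45,u-60:u+60],None,fx=4,fy=4,interpolation=cv2.INTER_CUBIC))
cv2.imwrite('pics/c8.png',cv2.resize(np.vstack(a),None,fx=.8,fy=.8))"
```

```text
ft_force: [0.6, 0.1, 0.1]
t 12.88 p [ 0.4014 -0.2788  0.0424] zyx deg [ 7.836e+01  7.000e-02 -2.000e-01] F [0.6 0.1 0.1] grip 85.3 q [ 0.7   0.25 -0.21  2.01  0.07  0.89  0.26]
shift [-0.0003 -0.0018  0.0011] turn [0.0034 0.0012 0.0028] rows>= 0.0 t 12.88
```

View pics/c8.png

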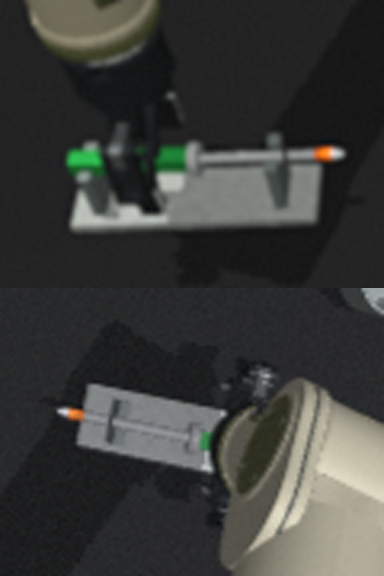

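```bash
python3 -m handwheel '[[[0,0,0,0,0,0,0.03],[0,0,0,0,0,0,0.01],[0,0,0,0,0,0,0.005],[0,0,0,0,0,0,0.005],[0,0,0,0,0,0,0.005],[0,0,0,0,0,0,0.005],[0,0,0,0,0,0,0.005],[0,0,0,0,0,0,0.005]]]' 60; python3 -c "
from h import *
st()"
```

```text
clock: 13.98
position: [0.4003, -0.2791, 0.0414]
ee_rot: [0.776, 0.631, 0.0, 0.001]
ft_force: [-1.5, 1.5, 5.3]
grip_width: 0.18
t 13.97 p [ 0.4003 -0.2791  0.0414] zyx deg [ 7.828e+01  4.000e-02 -9.000e-02] F [-1.5  1.5  5.3] grip 15.4 q [ 0.7   0.25 -0.21  2.01  0.07  0.89  0.26]
```

```bash
python3 -m handwheel '[[[0,0,-0.01,0,0,0,0.005],[0,0,-0.04,0,0,0,0.005],[0,0,-0.09,0,0,0,0.005],[0,0,-0.14,0,0,0,0.005],[0,0,-0.14,0,0,0,0.005],[0,0,-0.14,0,0,0,0.005]]]' 90; python3 - <<'E'
from h import *
st()
s=manip.get_obs();R=Ro.from_quat(s["ee_rot"]).as_matrix()@np.diag([1,-1,-1.]);o=s["position"]+R@[.03,0,.0186]
im={}
a=[]
for n in C:
    im[n]=manip.camera(n); cv2.imwrite(f"pics/{n}9.png",im[n])
    u,v=proj(n,o+R@[.05,0,0]).astype(int); a.append(cv2.resize(im[n][v-30:v+45,u-60:u+60],None,fx=5,fy=5,interpolation=cv2.INTER_CUBIC))
cv2.imwrite('pics/c9.png',cv2.resize(np.vstack(a),None,fx=.8,fy=.8))
for n in C:
    for w in((.02,.04),(.045,.065),(.08,.095)): print(n,"rod y",w,edges(im[n][:,:,1],n,o,R,1,(-.016,.016),w)[1])
    print(n,"tip",edges(im[n][:,:,2],n,o,R,0,(.09,.135),(-.001,.001))[1])
    print(n,"collar",edges(im[n][:,:,1],n,o,R,0,(-.02,.02),(-.001,.001))[1])
E
```

```text
clock: 14.72
position: [0.3999, -0.2788, 0.1809]
ee_rot: [0.776, 0.631, 0.0, 0.001]
ft_force: [1.0, 0.0, -1.5]
grip_width: 0.17
t 14.72 p [ 0.3999 -0.2788  0.1809] zyx deg [ 7.829e+01  4.000e-02 -9.000e-02] F [ 1.   0.  -1.5] grip 14.6 q [ 0.72  0.08 -0.21  1.87  0.02  1.19  0.3 ]
scene rod y (0.02, 0.04) [[-16, 33], [-14, 36], [-12, 48], [-10, 69], [-8, 97], [-6, 123], [-4, 142], [-2, 149], [0, 137], [2, 115], [4, 80], [6, 52], [8, 36], [10, 32], [12, 33], [14, 34], [16, 34]]
scene rod y (0.045, 0.065) [[-16, 32], [-14, 38], [-12, 50], [-10, 75], [-8, 102], [-6, 128], [-4, 142], [-2, 146], [0, 135], [2, 109], [4, 78], [6, 52], [8, 37], [10, 33], [12, 33], [14, 34], [16, 34]]
scene rod y (0.08, 0.095) [[-16, 34], [-14, 36], [-12, 51], [-10, 73], [-8, 101], [-6, 125], [-4, 143], [-2, 148], [0, 135], [2, 111], [4, 77], [6, 50], [8, 36], [10, 32], [12, 33], [14, 34], [16, 35]]
scene tip [[90, 134], [92, 140], [94, 159], [96, 191], [98, 221], [100, 239], [102, 247], [104, 249], [106, 251], [108, 245], [110, 222], [112, 196], [114, 174], [116, 153], [118, 119], [120, 74], [122, 45], [124,
[... 746 characters left out ...]
0.095) [[-16, 97], [-14, 96], [-12, 96], [-10, 99], [-8, 98], [-6, 105], [-4, 129], [-2, 145], [0, 139], [2, 116], [4, 99], [6, 95], [8, 96], [10, 97], [12, 104], [14, 121], [16, 133]]
top tip [[90, 135], [92, 135], [94, 138], [96, 148], [98, 166], [100, 193], [102, 212], [104, 230], [106, 239], [108, 238], [110, 232], [112, 209], [114, 190], [116, 179], [118, 170], [120, 131], [122, 89], [124, 44], [126, 30], [128, 29], [130, 28], [132, 29], [134, 30]]
top collar [[-20, 91], [-18, 125], [-16, 130], [-14, 131], [-12, 132], [-10, 137], [-8, 145], [-6, 149], [-4, 147], [-2, 136], [0, 120], [2, 116], [4, 137], [6, 144], [8, 143], [10, 143], [12, 143], [14, 143], [16, 142], [18, 143], [20, 143]]
```

View pics/c9.png

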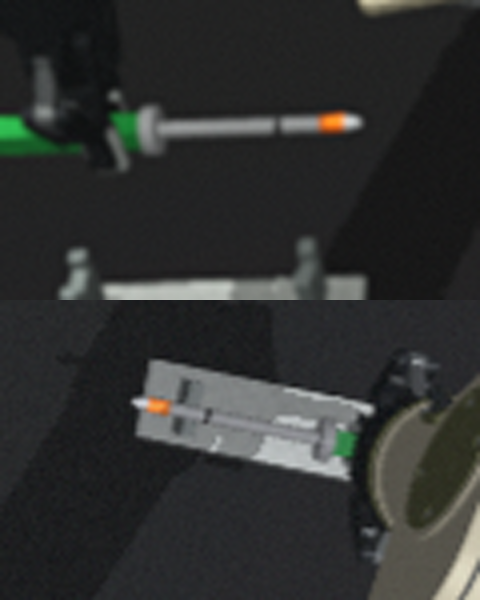

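```bash
python3 - <<'E'
from h import *
sat=lambda i:(i.max(2).astype(int)-i.min(2)).astype(np.uint8)
o=np.array([.5064,.2245,.055]);R=Rz(92.5)@Ry(20)
t=cv2.imread("pics/top6.png");c=cv2.imread("pics/scene6.png")
for w in((-.088,-.078),(-.076,-.066)): print("top tube y",edges(sat(t),"top",o,R,1,(-.03,.03),w,.023,70)[0])
print("top stripe x",edges(t[:,:,2],"top",o,R,0,(-.07,-.03),(-.015,.015),.046,140)[0])
print("top end",edges(sat(t),"top",o,R,0,(-.11,-.05),(-.008,.008),.036,70)[0])
for w in((-.043,-.03),(0.045,.055)): print("top box y",edges(t[:,:,1],"top",o,R,1,(-.04,.04),w,.046)[1])
B=t[:,:,0].astype(int)-t[:,:,2]; B=np.clip(B,0,255).astype(np.uint8)
cB=np.clip(c[:,:,0].astype(int)-c[:,:,2],0,255).astype(np.uint8)
print("top stripe ends y",edges(B,"top",o,R,1,(-.04,.04),(-.052,-.047),.046,60)[0])
print("scene stripe x",edges(c[:,:,2],"scene",o,R,0,(-.07,-.03),(-.015,.015),.046,140)[0])
for w in((-.043,-.03),(0.04,.05)): print("scene box y",edges(c[:,:,1],"scene",o,R,1,(-.04,.04),w,.046)[1])
for w in((-.088,-.078),(-.076,-.066)): print("scene tube y",edges(cB,"scene",o,R,1,(-.03,.03),w,.023,60)[0])
E
```

```text
top tube y [(-14.8, '+'), (13.6, '-')]
top tube y [(-15.1, '+'), (13.8, '-')]
top stripe x [(-64.8, '+'), (-54.9, '-'), (-44.1, '+')]
top end [(-101.9, '+'), (-59.9, '-')]
top box y [[-40, 105], [-38, 184], [-36, 203], [-34, 199], [-32, 192], [-30, 185], [-28, 178], [-26, 177], [-24, 195], [-22, 232], [-20, 238], [-18, 238], [-16, 238], [-14, 240], [-12, 240], [-10, 240], [-8, 240], [-6, 239], [-4, 239], [-2, 238], [0, 238], [2, 238], [4, 238], [6, 240], [8, 241], [10, 240], [12, 240], [14, 240], [16, 239], [18, 239], [20, 241], [22, 235], [24, 225], [26, 210], [28, 193], [30, 186], [32, 193], [34, 218], [36, 237], [38, 245], [40, 241]]
top box y [[-40, 70], [-38, 114], [-36, 103], [-34, 80], [-32, 56], [-30, 44], [-28, 39], [-26, 67], [-24, 140], [-22, 210], [-20, 244], [-18, 246], [-16, 245], [-14, 245], [-12, 244], [-10, 244], [-8, 244], [-6, 244], [-4, 243], [-2, 243], [0, 243], [2, 243], [4, 243], [6, 243], [8, 243], [10, 242], [12, 243], [14, 245], [16, 246], [18, 245], [20, 216], [22, 153], [24, 83], [26, 43], [28, 28], [30, 30], [32, 36], [34, 48], [36, 75], [38, 84], [40, 84
[... 403 characters left out ...]
[12, 254], [14, 254], [16, 255], [18, 242], [20, 217], [22, 141], [24, 78], [26, 34], [28, 17], [30, 20], [32, 21], [34, 23], [36, 23], [38, 24], [40, 24]]
scene box y [[-40, 44], [-38, 68], [-36, 96], [-34, 123], [-32, 151], [-30, 177], [-28, 210], [-26, 243], [-24, 249], [-22, 254], [-20, 253], [-18, 252], [-16, 251], [-14, 250], [-12, 248], [-10, 248], [-8, 249], [-6, 248], [-4, 248], [-2, 248], [0, 249], [2, 250], [4, 251], [6, 250], [8, 249], [10, 251], [12, 252], [14, 254], [16, 247], [18, 234], [20, 180], [22, 127], [24, 74], [26, 37], [28, 23], [30, 17], [32, 20], [34, 22], [36, 23], [38, 24], [40, 27]]
scene tube y [(-20.8, '+'), (18.9, '-')]
scene tube y [(-19.9, '+'), (20.5, '-')]
```

```bash
cat >> h.py <<'E'
Rc=Rz(92.5)@Ry(20); mouth=np.array([.5064,.2245,.055])+Rc@[-.09,0,.023]
def ins(d): tgt(mouth+Rc@[d-.0305,0,-.0186],Rc)
def rel():
    s=manip.get_obs();R=Ro.from_quat(s["ee_rot"]).as_matrix()@np.diag([1,-1,-1.])
    g=s["position"]+R@[.0305,0,.0186]; print("collar rel mouth mm",(Rc.T@(g-mouth)*1e3).round(1),"tip",(Rc.T@(g+R@[.12,0,0]-mouth)*1e3).round(1),"Fdeck",(Rc.T@s["ft_force"]).round(1),"t",round(s["clock"],2),"grip",round(s["grip_width"]*85.4,1))
E
python3 -c "
from h import *
print(mouth); ins(-.16)"
```

```text
[0.50974586 0.14786713 0.10739474]
shift [0.2602 0.0669 0.0249] turn [-0.0435 -0.3474 -0.2454] rows>= 4.3 t 14.82
```

```bash
python3 -m handwheel '[[[0.05,0.01,-0.02,-0.0435,-0.3474,-0.2454,0.005],[0.11,0.03,-0.01,-0.0435,-0.3474,-0.2454,0.005],[0.16,0.045,0,-0.0435,-0.3474,-0.2454,0.005],[0.21,0.055,0.015,-0.0435,-0.3474,-0.2454,0.005],[0.26,0.067,0.025,-0.0435,-0.3474,-0.2454,0.005],[0.26,0.067,0.025,-0.0435,-0.3474,-0.2454,0.005],[0.26,0.067,0.025,-0.0435,-0.3474,-0.2454,0.005],[0.26,0.067,0.025,-0.0435,-0.3474,-0.2454,0.005]]]'|grep ft; python3 -c "
from h import *
st();rel(); ins(-.14)"
```

```text
ft_force: [0.7, 0.1, -0.6]
t 15.82 p [ 0.5181 -0.0393  0.156 ] zyx deg [ 9.237e+01  2.011e+01 -7.000e-02] F [ 0.7  0.1 -0.6] grip 14.6 q [ 0.27  0.23 -0.57  1.84  0.49  1.25 -0.44]
collar rel mouth mm [-1.621e+02 -3.000e-01  1.000e-01] tip [-42.1  -0.5  -0.1] Fdeck [ 0.3 -0.7 -0.6] t 15.82 grip 14.6
shift [ 0.0222 -0.0003  0.0001] turn [ 0.0005  0.0018 -0.0022] rows>= 0.4 t 15.82
```

```bash
python3 -m handwheel '[[[0.011,0,0,0.0005,0.0018,-0.002,0.005],[0.022,0,0,0.0005,0.0018,-0.002,0.005],[0.022,0,0,0.0005,0.0018,-0.002,0.005]]]'|grep ft; python3 - <<'E'
from h import *
rel()
s=manip.get_obs();R=Ro.from_quat(s["ee_rot"]).as_matrix()@np.diag([1,-1,-1.]);o=s["position"]+R@[.0305,0,.0186]
a=[]
for n in C:
    im=manip.camera(n); cv2.imwrite(f"pics/{n}10.png",im)
    u,v=proj(n,mouth).astype(int); a.append(cv2.resize(im[v-40:v+35,u-60:u+60],None,fx=5,fy=5,interpolation=cv2.INTER_CUBIC))
    for w in((.045,.065),(.08,.095),(.1,.108)): print(n,"rod y",w,edges(im[:,:,2],n,o,R,1,(-.016,.016),w)[1])
    print(n,"tip",edges(im[:,:,2],n,o,R,0,(.09,.135),(-.001,.001))[1])
    sat=(im.max(2).astype(int)-im.min(2)).astype(np.uint8)
    print(n,"tube y",edges(sat,n,mouth,Rc,1,(-.03,.03),(.003,.012),0,70)[0],edges(sat,n,mouth,Rc,1,(-.03,.03),(.014,.024),0,70)[0])
cv2.imwrite('pics/c10.png',cv2.resize(np.vstack(a),None,fx=.8,fy=.8))
E
```

```text
ft_force: [0.4, -0.7, -1.3]
collar rel mouth mm [-137.7   -0.5    0.9] tip [-17.7  -0.1   1. ] Fdeck [-0.2 -0.3 -1.5] t 16.2 grip 14.5
scene rod y (0.045, 0.065) [[-16, 21], [-14, 28], [-12, 43], [-10, 72], [-8, 100], [-6, 125], [-4, 134], [-2, 135], [0, 119], [2, 93], [4, 61], [6, 40], [8, 24], [10, 22], [12, 22], [14, 23], [16, 23]]
scene rod y (0.08, 0.095) [[-16, 22], [-14, 35], [-12, 55], [-10, 84], [-8, 110], [-6, 133], [-4, 139], [-2, 137], [0, 120], [2, 93], [4, 61], [6, 40], [8, 24], [10, 22], [12, 22], [14, 23], [16, 23]]
scene rod y (0.1, 0.108) [[-16, 21], [-14, 38], [-12, 69], [-10, 116], [-8, 157], [-6, 194], [-4, 205], [-2, 204], [0, 182], [2, 143], [4, 95], [6, 58], [8, 28], [10, 23], [12, 21], [14, 22], [16, 23]]
scene tip [[90, 117], [92, 118], [94, 123], [96, 140], [98, 157], [100, 173], [102, 181], [104, 184], [106, 184], [108, 180], [110, 166], [112, 148], [114, 126], [116, 106], [118, 85], [120, 62], [122, 41], [124, 26], [126, 21], [128, 20], [130, 19], [132, 19], [134, 19]]
scene tube y [(-19.8, '+'), (16.4, '-')] [(-19.1, '+'), (17.6, '-')]
top rod y (0.045, 
[... 203 characters left out ...]
0.095) [[-16, 146], [-14, 146], [-12, 144], [-10, 139], [-8, 133], [-6, 130], [-4, 127], [-2, 126], [0, 126], [2, 126], [4, 127], [6, 128], [8, 127], [10, 130], [12, 135], [14, 140], [16, 148]]
top rod y (0.1, 0.108) [[-16, 142], [-14, 147], [-12, 157], [-10, 162], [-8, 166], [-6, 175], [-4, 178], [-2, 180], [0, 185], [2, 189], [4, 192], [6, 194], [8, 194], [10, 189], [12, 188], [14, 186], [16, 169]]
top tip [[90, 126], [92, 125], [94, 125], [96, 128], [98, 140], [100, 160], [102, 183], [104, 193], [106, 188], [108, 187], [110, 183], [112, 172], [114, 139], [116, 112], [118, 130], [120, 158], [122, 185], [124, 185], [126, 182], [128, 178], [130, 170], [132, 174], [134, 194]]
top tube y [] []
```

View pics/c10.png

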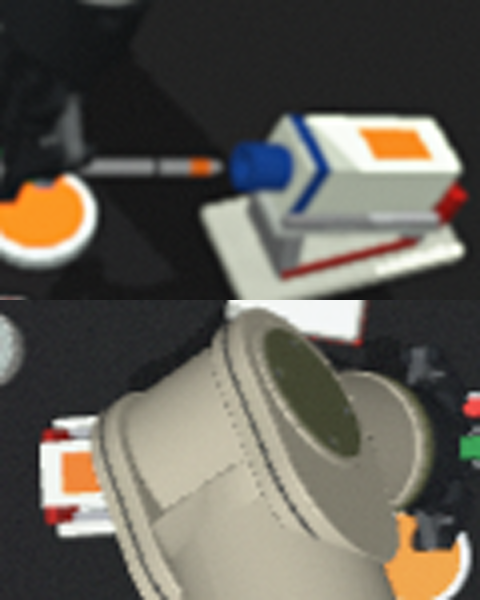

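```bash
python3 -c "
from h import *
rel(); ins(-.11)"
```

```text
collar rel mouth mm [-138.9   -0.7    0.8] tip [-18.9  -0.5   0.8] Fdeck [ 0.1 -0.1 -0.7] t 16.3 grip 14.4
shift [ 0.0289 -0.0007  0.0008] turn [ 0.0012 -0.0004  0.0017] rows>= 0.5 t 16.3
```

```bash
python3 -m handwheel '[[[0.003,-0.0007,0.0008,0,0,0.0017,0.005],[0.008,-0.0007,0.0008,0,0,0.0017,0.005],[0.013,-0.0007,0.0008,0,0,0.0017,0.005],[0.018,-0.0007,0.0008,0,0,0.0017,0.005],[0.023,-0.0007,0.0008,0,0,0.0017,0.005],[0.029,-0.0007,0.0008,0,0,0.0017,0.005],[0.029,-0.0007,0.0008,0,0,0.0017,0.005]]]'|grep ft; python3 -c "
from h import *
rel(); ins(-.08)"
```

```text
ft_force: [-0.4, 0.8, -1.0]
collar rel mouth mm [-1.094e+02  1.000e-01  0.000e+00] tip [10.6  0.1  0.1] Fdeck [ 1.1  0.4 -0.7] t 17.18 grip 14.4
shift [0.0294 0.     0.    ] turn [ 0.0012 -0.0007  0.0004] rows>= 0.5 t 17.18
```

Tip is 10 mm past the rim with no force. One more look, then deeper.

```bash
python3 -m handwheel '[[[0.006,0,0,0,0,0,0.005],[0.012,0,0,0,0,0,0.005],[0.018,0,0,0,0,0,0.005],[0.024,0,0,0,0,0,0.005],[0.03,0,0,0,0,0,0.005],[0.03,0,0,0,0,0,0.005]]]'|grep ft; python3 -c "
from h import *
rel(); ins(-.05)
im=manip.camera('scene'); u,v=proj('scene',mouth).astype(int); cv2.imwrite('pics/c11.png',cv2.resize(im[v-40:v+40,u-60:u+60],None,fx=5,fy=5,interpolation=cv2.INTER_CUBIC))"
```

```text
ft_force: [-0.1, 0.4, -2.0]
collar rel mouth mm [-79.4   0.1   0. ] tip [40.6  0.2  0.1] Fdeck [ 1.1  0.1 -1.7] t 17.93 grip 14.3
shift [0.0294 0.0001 0.    ] turn [ 0.0011 -0.0007  0.0005] rows>= 0.5 t 17.93
```

View pics/c11.png

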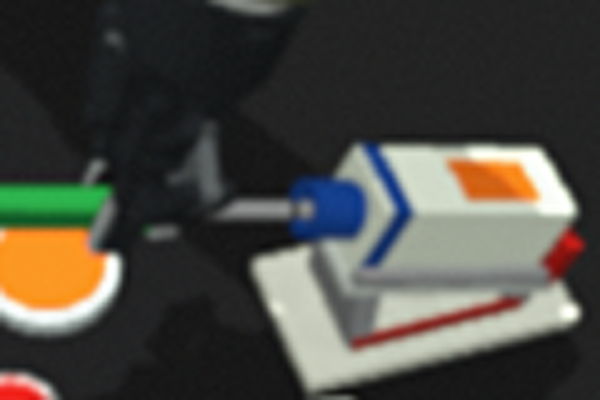

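```bash
python3 -m handwheel '[[[0.008,0,0,0,0,0,0.005],[0.017,0,0,0,0,0,0.005],[0.026,0,0,0,0,0,0.005],[0.035,0,0,0,0,0,0.005],[0.044,0,0,0,0,0,0.005],[0.053,0,0,0,0,0,0.005],[0.062,0,0,0,0,0,0.005],[0.062,0,0,0,0,0,0.005]]]'|grep ft; python3 -c "
from h import *
rel(); ins(0)"
```

```text
ft_force: [0.3, -0.1, -0.6]
collar rel mouth mm [-17.2   0.2   0. ] tip [1.028e+02 3.000e-01 1.000e-01] Fdeck [ 0.1 -0.3 -0.6] t 18.98 grip 14.4
shift [0.0172 0.0001 0.    ] turn [ 0.0011 -0.0007  0.0009] rows>= 0.3 t 18.98
```

```bash
python3 -m handwheel '[[[0.004,0,0,0,0,0,0.005],[0.008,0,0,0,0,0,0.005],[0.012,0,0,0,0,0,0.005],[0.014,0,0,0,0,0,0.005],[0.014,0,0,0,0,0,0.005]]]'|grep ft; python3 -c "
from h import *
rel()";python3 -m handwheel '[[[0.001,0,0,0,0,0,0.005],[0.002,0,0,0,0,0,0.005],[0.002,0,0,0,0,0,0.005]]]'|grep ft; python3 -c "
from h import *
rel()"
```

```text
ft_force: [0.4, 0.5, -1.0]
collar rel mouth mm [-3.9 -0.   0. ] tip [ 1.161e+02 -0.000e+00  1.000e-01] Fdeck [ 0.7 -0.4 -0.8] t 19.6 grip 14.4
ft_force: [-1.2, -0.4, -1.3]
collar rel mouth mm [-2.  -0.   0.1] tip [ 1.18e+02 -1.00e-01  1.00e-01] Fdeck [ 0.2  1.2 -1.3] t 19.98 grip 14.4
```

```bash
for i in 1; do :; done; python3 -m handwheel '[[[0.001,0,0,0,0,0,0.005],[0.002,0,0,0,0,0,0.005],[0.002,0,0,0,0,0,0.005]]]'|grep ft; python3 -c "
from h import *
rel()";python3 -m handwheel '[[[0.001,0,0,0,0,0,0.005],[0.002,0,0,0,0,0,0.005],[0.002,0,0,0,0,0,0.005]]]'|grep ft; python3 -c "
from h import *
rel()"
```

```text
ft_force: [-0.9, -5.3, 2.6]
collar rel mouth mm [-0.8 -0.1 -0. ] tip [ 1.192e+02 -3.000e-01 -1.000e-01] Fdeck [-5.8  1.2  0.6] t 20.35 grip 14.4
ft_force: [-3.7, -11.4, 11.4]
collar rel mouth mm [-0.8 -0.2 -0.2] tip [119.2  -0.6  -0.6] Fdeck [-14.4   4.2   6.9] t 20.73 grip 14.3
```

```bash
python3 -m handwheel '[[[0.001,0,0,0,0,0,0.005],[0.001,0,0,0,0,0,0.005]]]'|grep ft; python3 -c "
from h import *
rel()
im=manip.camera('scene'); u,v=proj('scene',mouth).astype(int); cv2.imwrite('pics/c12.png',cv2.resize(im[v-40:v+40,u-60:u+60],None,fx=5,fy=5,interpolation=cv2.INTER_CUBIC))"
```

```text
ft_force: [-4.1, -13.7, 12.7]
collar rel mouth mm [-0.7 -0.3 -0.3] tip [119.3  -0.7  -0.9] Fdeck [-17.    4.7   7.3] t 20.98 grip 14.1
```

View pics/c12.png

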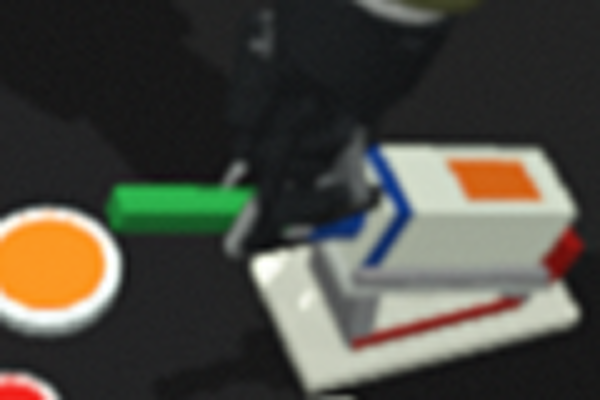

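```bash
python3 -m handwheel '[[[-0.003,0,0,0,0,0,0.005],[-0.006,0,0,0,0,0,0.005],[-0.012,0,0,0,0,0,0.005],[-0.021,0,0,0,0,0,0.005],[-0.03,0,0,0,0,0,0.005],[-0.039,0,0,0,0,0,0.005],[-0.048,0,0,0,0,0,0.005],[-0.057,0,0,0,0,0,0.005]]]'|grep ft; python3 -c "
from h import *
rel();ins(-.15)"
```

```text
ft_force: [0.0, -0.0, -1.7]
collar rel mouth mm [-54.7  -0.    0. ] tip [65.3 -0.1  0.1] Fdeck [ 0.6 -0.  -1.6] t 22.02 grip 14.3
shift [-0.0953 -0.     -0.    ] turn [ 0.0012 -0.0005 -0.0005] rows>= 1.5 t 22.02
```

```bash
python3 -m handwheel '[[[-0.01,0,0,0,0,0,0.005],[-0.022,0,0,0,0,0,0.005],[-0.034,0,0,0,0,0,0.005],[-0.046,0,0,0,0,0,0.005],[-0.058,0,0,0,0,0,0.005],[-0.07,0,0,0,0,0,0.005],[-0.085,0,0,0,0,0,0.005],[-0.1,0,0,0,0,0,0.005]]]'|grep ft; python3 -m handwheel '[[[-0.01,0,0,0,0,0,0.005],[-0.01,0,0,0,0,0,0.005]]]'|grep ft; python3 - <<'E'
from h import *
rel(); im=manip.camera('scene'); cv2.imwrite('pics/scene13.png',im); u,v=proj('scene',mouth).astype(int); cv2.imwrite('pics/c13.png',cv2.resize(im[v-40:v+40,u-60:u+60],None,fx=5,fy=5,interpolation=cv2.INTER_CUBIC))
o=np.array([.5064,.2245,.055])
for nm in("scene6","scene13"):
    c=cv2.imread(f"pics/{nm}.png"); print(nm,"stripe",edges(c[:,:,2],"scene",o,Rc,0,(-.07,-.03),(-.015,.015),.046,140)[0],"y",edges(c[:,:,1],"scene",o,Rc,1,(0,.04),(-.043,-.03),.046,140)[0])
st(); R=Rz(80.7); rp=np.array([.6627,.1110,.1]); tgt(rp+R@[-.12-.0305-.12,0,-.0186+.03],R)
E
```

```text
ft_force: [0.1, -0.3, -1.5]
ft_force: [-0.4, -0.5, -2.0]
collar rel mouth mm [-1.649e+02 -1.000e-01 -1.000e-01] tip [-44.9  -0.3  -0.1] Fdeck [ 0.2  0.5 -2. ] t 23.27 grip 14.6
scene6 stripe [(-57.3, '-'), (-48.4, '+')] y [(22.0, '-')]
scene13 stripe [(-58.6, '-'), (-48.5, '+')] y [(22.1, '-')]
t 23.32 p [ 0.518  -0.0412  0.1565] zyx deg [ 9.245e+01  1.996e+01 -9.000e-02] F [-0.1 -1.  -0.8] grip 14.6 q [ 0.27  0.22 -0.57  1.84  0.49  1.24 -0.43]
shift [-0.0964  0.0959  0.0831] turn [0.0372 0.347  0.2032] rows>= 2.5 t 23.32
```

View pics/c13.png

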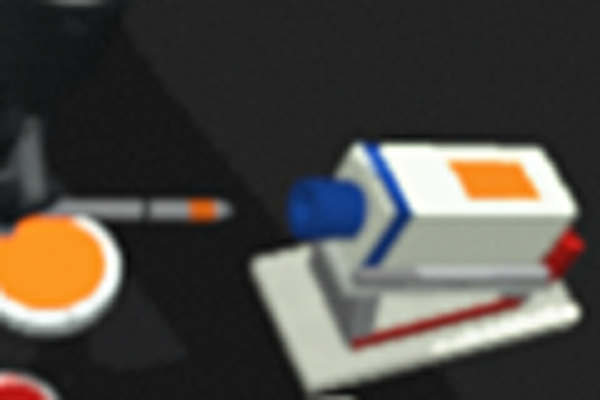

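```bash
python3 -c "
from h import *
R=Rz(80.7); rp=np.array([.6620,.1112,.1]); tgt(rp+R@[-.12-.0305-.10,0,-.0186+.02],R)"
```

```text
shift [-0.0744  0.0992  0.0857] turn [0.0372 0.347  0.2032] rows>= 2.4 t 23.32
```

```bash
python3 -m handwheel '[[[-0.03,0.02,0.01,0.01,0.12,0.07,0.005],[-0.05,0.05,0.03,0.024,0.23,0.135,0.005],[-0.074,0.075,0.06,0.037,0.347,0.203,0.005],[-0.074,0.099,0.086,0.037,0.347,0.203,0.005],[-0.074,0.099,0.086,0.037,0.347,0.203,0.005],[-0.074,0.099,0.086,0.037,0.347,0.203,0.005],[-0.074,0.099,0.086,0.037,0.347,0.203,0.005]]]'|grep ft; python3 - <<'E'
from h import *
st(); R=Rz(80.7); rp=np.array([.6620,.1112,.1]); tgt(rp+R@[-.12-.0305-.06,0,-.0186],R)
s=manip.get_obs();R=Ro.from_quat(s["ee_rot"]).as_matrix()@np.diag([1,-1,-1.]);o=s["position"]+R@[.0305,0,.0186]
a=[]
for n in C:
    im=manip.camera(n); cv2.imwrite(f"pics/{n}14.png",im)
    u,v=proj(n,o+R@[.14,0,0]).astype(int); print(n,u-60,v-40); a.append(cv2.resize(im[v-40:v+35,u-60:u+60],None,fx=5,fy=5,interpolation=cv2.INTER_CUBIC))
    for w in((.02,.04),(.08,.095),(.1,.108)): print(n,"rod y",w,edges(im[:,:,2],n,o,R,1,(-.016,.016),w)[1])
    print(n,"tip",edges(im[:,:,2],n,o,R,0,(.09,.135),(-.001,.001))[1])
cv2.imwrite('pics/c14.png',cv2.resize(np.vstack(a),None,fx=.8,fy=.8))
E
```

```text
ft_force: [-0.4, -0.2, -0.8]
t 24.2 p [ 0.6215 -0.1345  0.1021] zyx deg [ 8.083e+01  2.000e-02 -8.000e-02] F [-0.4 -0.2 -0.8] grip 14.8 q [ 0.49  0.49 -0.46  1.56  0.23  1.14 -0.18]
shift [0.0385 0.0003 0.0207] turn [0.0014 0.0003 0.0024] rows>= 0.7 t 24.2
scene 287 190
scene rod y (0.02, 0.04) [[-16, 22], [-14, 21], [-12, 27], [-10, 47], [-8, 86], [-6, 124], [-4, 148], [-2, 154], [0, 139], [2, 103], [4, 61], [6, 31], [8, 20], [10, 21], [12, 23], [14, 23], [16, 23]]
scene rod y (0.08, 0.095) [[-16, 31], [-14, 28], [-12, 34], [-10, 59], [-8, 106], [-6, 157], [-4, 190], [-2, 203], [0, 189], [2, 148], [4, 100], [6, 77], [8, 84], [10, 109], [12, 136], [14, 162], [16, 180]]
scene rod y (0.1, 0.108) [[-16, 33], [-14, 33], [-12, 43], [-10, 91], [-8, 166], [-6, 226], [-4, 254], [-2, 255], [0, 249], [2, 208], [4, 129], [6, 60], [8, 36], [10, 31], [12, 34], [14, 34], [16, 34]]
scene tip [[90, 198], [92, 199], [94, 212], [96, 236], [98, 245], [100, 248], [102, 249], [104, 249], [106, 249], [108, 247], [110, 225], [112, 187], [114, 163], [116, 146], [118, 117], [120, 76], [122, 44], [124, 34], [
[... 235 characters left out ...]
, 27], [14, 28], [16, 29]]
top rod y (0.08, 0.095) [[-16, 196], [-14, 197], [-12, 179], [-10, 136], [-8, 87], [-6, 94], [-4, 153], [-2, 179], [0, 161], [2, 110], [4, 60], [6, 34], [8, 30], [10, 28], [12, 28], [14, 30], [16, 30]]
top rod y (0.1, 0.108) [[-16, 85], [-14, 55], [-12, 35], [-10, 30], [-8, 55], [-6, 124], [-4, 218], [-2, 238], [0, 228], [2, 181], [4, 100], [6, 52], [8, 36], [10, 36], [12, 36], [14, 35], [16, 35]]
top tip [[90, 173], [92, 175], [94, 182], [96, 193], [98, 215], [100, 226], [102, 229], [104, 223], [106, 226], [108, 227], [110, 222], [112, 198], [114, 180], [116, 163], [118, 140], [120, 113], [122, 79], [124, 32], [126, 32], [128, 32], [130, 31], [132, 30], [134, 34]]
```

View pics/c14.png

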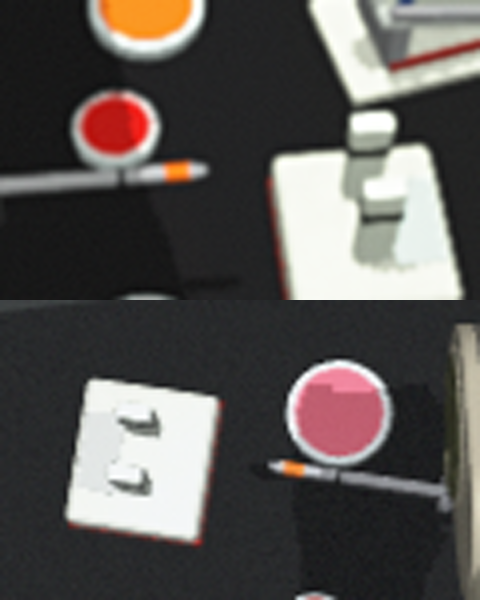

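```bash
python3 -c "
from h import *
R=Rz(80.7); rp=np.array([.6616,.111,.1]); tgt(rp+R@[-.12-.0305-.045,0,-.0186],R)"
```

```text
shift [ 0.0538 -0.0001  0.0206] turn [0.0014 0.0006 0.0016] rows>= 0.9 t 24.3
```

```bash
python3 -m handwheel '[[[0.0,0,0.01,0.0014,0.0006,0.0016,0.005],[0.02,0,0.0206,0.0014,0.0006,0.0016,0.005],[0.04,0,0.0206,0.0014,0.0006,0.0016,0.005],[0.054,0,0.0206,0.0014,0.0006,0.0016,0.005],[0.054,0,0.0206,0.0014,0.0006,0.0016,0.005],[0.054,0,0.0206,0.0014,0.0006,0.0016,0.005]]]'|grep ft; python3 - <<'E'
from h import *
st(); R=Rz(80.7); rp=np.array([.6616,.111,.1]); tgt(rp+R@[-.12-.0305,0,-.0186],R)
a=[]
for n in C:
    im=manip.camera(n); cv2.imwrite(f"pics/{n}15.png",im)
    u,v=proj(n,rp).astype(int); print(n,u-40,v-35); a.append(cv2.resize(im[v-35:v+35,u-40:u+40],None,fx=7,fy=7,interpolation=cv2.INTER_CUBIC))
cv2.imwrite('pics/c15.png',cv2.resize(np.vstack(a),None,fx=.6,fy=.6))
E
```

```text
ft_force: [-0.8, -1.1, -0.8]
t 25.05 p [ 0.6301 -0.083   0.0806] zyx deg [8.062e+01 1.000e-02 6.000e-02] F [-0.8 -1.1 -0.8] grip 14.4 q [ 0.41  0.52 -0.47  1.58  0.25  1.11 -0.28]
shift [ 0.046  -0.0003 -0.0008] turn [-0.001   0.0002 -0.0014] rows>= 0.7 t 25.05
scene 340 197
top 246 121
```

View pics/c15.png

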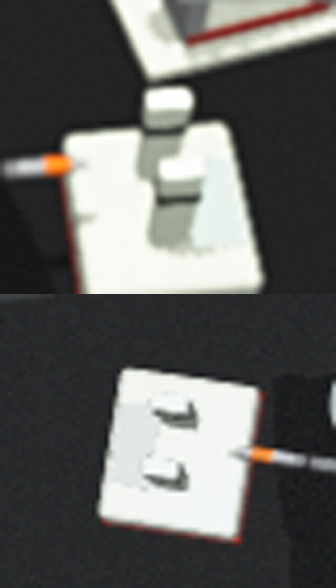

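```bash
python3 -m handwheel '[[[0.01,0,-0.0008,-0.001,0,-0.0014,0.005],[0.02,0,-0.0008,-0.001,0,-0.0014,0.005],[0.03,0,-0.0008,-0.001,0,-0.0014,0.005],[0.04,0,-0.0008,-0.001,0,-0.0014,0.005],[0.046,0,-0.0008,-0.001,0,-0.0014,0.005],[0.046,0,-0.0008,-0.001,0,-0.0014,0.005],[0.046,0,-0.0008,-0.001,0,-0.0014,0.005]]]'|grep ft; python3 - <<'E'
from h import *
st(); R=Rz(80.7); rp=np.array([.6616,.111,.1]); tgt(rp+R@[-.12-.0305,0,-.0186],R)
a=[]
for n in C:
    im=manip.camera(n); cv2.imwrite(f"pics/{n}16.png",im)
    u,v=proj(n,rp).astype(int); print(n,u-40,v-35); a.append(cv2.resize(im[v-25:v+25,u-35:u+35],None,fx=8,fy=8,interpolation=cv2.INTER_CUBIC))
cv2.imwrite('pics/c16.png',cv2.resize(np.vstack(a),None,fx=.7,fy=.7))
E
```

```text
ft_force: [0.5, -0.6, -1.5]
t 26.02 p [ 0.6374 -0.0375  0.0811] zyx deg [ 8.07e+01 -0.00e+00  3.00e-02] F [ 0.5 -0.6 -1.5] grip 15.2 q [ 0.35  0.53 -0.48  1.57  0.26  1.11 -0.35]
shift [-0.0001 -0.0001 -0.0003] turn [-0.0005 -0.      0.    ] rows>= 0.0 t 26.02
scene 340 197
top 246 121
```

View pics/c16.png

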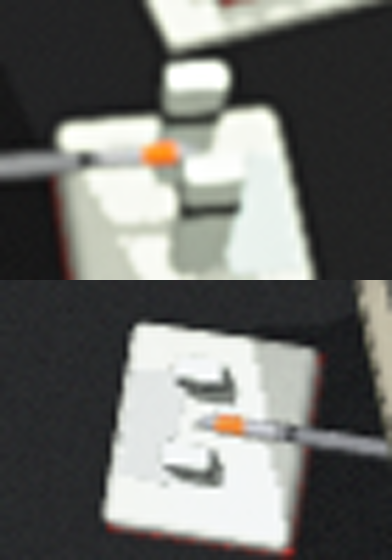

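```bash
python3 - <<'E'
from h import *
R=Rz(80.7); rp=np.array([.6616,.111,.1])
c=cv2.imread("pics/scene16.png");t=cv2.imread("pics/top16.png"); G=c[:,:,1]
g=lambda l:rp+R@(np.array(l)/1e3)
for l in((0,-28,0),(0,16,0),(0,-28,25),(0,28,25)): print(l,"pred",proj("scene",g(l)).round(1))
for l in((0,-28,0),(0,16,0)):
    u,v=proj("scene",g(l)); 
    for du in(-3,0,3):
        col=G[int(v)-9:int(v)+10,int(round(u))+du]; print(l,int(round(u))+du,int(v)-9,col.tolist())
# rod centre in scene
for x in(-70,-50,-30,-18):
    u,v=proj("scene",g((x,0,0))); print("rod",x,(u.round(1),v.round(1)),int(v)-8,c[int(v)-8:int(v)+9,int(round(u)),2].tolist())
print("pred tip",proj("scene",g((0,0,0))),proj("top",g((0,0,0))))
# top: tip along x and post tops
print("top tip prof",edges(t[:,:,0],"top",rp,R,0,(-.04,.03),(-.001,.001))[1])
for w in((18,26),(-26,-18)): print("post x@z25 y",w,edges(t[:,:,1],"top",rp,R,0,(-.03,.03),(w[0]/1e3,w[1]/1e3),.025)[1])
print("gap y z25",edges(t[:,:,1],"top",rp,R,1,(-.045,.045),(-.008,.006),.025)[1])
E
```

```text
(0, -28, 0) pred [382.3 242.7]
(0, 16, 0) pred [379.  226.5]
(0, -28, 25) pred [383.6 237.1]
(0, 28, 25) pred [379.3 216.4]
(0, -28, 0) 379 233 [187, 213, 245, 255, 255, 255, 236, 181, 168, 166, 134, 71, 81, 140, 168, 171, 170, 168, 168]
(0, -28, 0) 382 233 [204, 234, 251, 253, 254, 254, 238, 184, 168, 167, 126, 65, 113, 165, 172, 171, 169, 169, 168]
(0, -28, 0) 385 233 [250, 252, 253, 253, 254, 251, 221, 174, 169, 166, 119, 60, 117, 165, 174, 177, 179, 191, 210]
(0, 16, 0) 376 217 [77, 189, 255, 255, 255, 251, 208, 172, 172, 167, 122, 62, 113, 165, 174, 179, 186, 175, 143]
(0, 16, 0) 379 217 [98, 237, 255, 255, 255, 245, 192, 165, 171, 163, 118, 64, 119, 167, 171, 174, 187, 213, 245]
(0, 16, 0) 382 217 [110, 245, 255, 255, 255, 243, 187, 167, 169, 140, 79, 69, 134, 175, 180, 186, 204, 234, 251]
rod -70 (np.float64(350.3), np.float64(234.7)) 226 [36, 34, 31, 28, 24, 23, 18, 42, 104, 149, 154, 127, 76, 33, 20, 23, 23]
rod -50 (np.float64(358.9), np.float64(234.0)) 225 [34, 28, 40, 119, 227, 252, 251, 251, 229, 135, 91, 102, 157, 198, 199, 196, 195]
rod -30 (np.float64(367.4), np.float
[... 1281 characters left out ...]
 [0, 242], [2, 241], [4, 237], [6, 235], [8, 234], [10, 236], [12, 237], [14, 235], [16, 231], [18, 238], [20, 241], [22, 242], [24, 242], [26, 243], [28, 243], [30, 243]]
gap y z25 [[-45, 45], [-43, 107], [-41, 195], [-39, 236], [-37, 244], [-35, 245], [-33, 245], [-31, 242], [-29, 242], [-27, 245], [-25, 244], [-23, 244], [-21, 244], [-19, 223], [-17, 157], [-15, 109], [-13, 102], [-11, 131], [-9, 162], [-7, 214], [-5, 242], [-3, 243], [-1, 232], [1, 223], [3, 210], [5, 209], [7, 227], [9, 244], [11, 245], [13, 240], [15, 238], [17, 244], [19, 245], [21, 246], [23, 244], [25, 211], [27, 147], [29, 111], [31, 135], [33, 185], [35, 228], [37, 244], [39, 246], [41, 246], [43, 246], [45, 246]]
```

```bash
python3 -m handwheel '[[[0,0,0,0,0,0,0.005],[0,0,0,0,0,0,0.005],[0,0,0,0,0,0,0.005],[0,0,0,0,0,0,0.005]]]'|grep ft; python3 - <<'E'
from h import *
st(); print(abs(manip.get_obs()["joint_velocities"]).max()); cv2.imwrite("pics/scene17.png",manip.camera("scene"))
E
```

```text
ft_force: [0.0, -0.3, -1.0]
t 26.62 p [ 0.6375 -0.0369  0.0812] zyx deg [ 8.073e+01 -2.000e-02  2.000e-02] F [ 0.  -0.3 -1. ] grip 14.3 q [ 0.35  0.53 -0.48  1.57  0.26  1.11 -0.35]
0.001811780265316572
```

View pics/scene17.png

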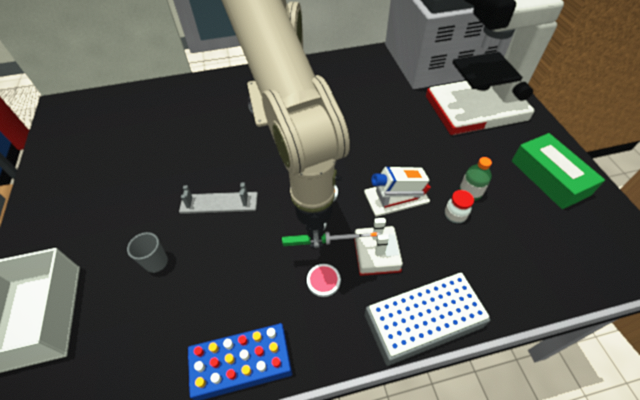

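The final view shows the cartridge seated at (403,180), the rod level with its tip at about (380,233) between the posts, and the visible bystanders where they were. The arm hides the red and orange dishes, but nothing came near them.

```bash
python3 -c "
from workcell import manip
print(manip.hand_in())"
```

```text
the job is handed in; nothing more can be done
None
```

The job is done and handed in at about 26.7 s of the 72 s allowed; no verdict was reported.

**Cartridge:** I set it on the sloped deck, slid it down until it stopped moving against the red end stop (about 24 N), and let go. Camera checks after release and after the rod was drawn out showed it had not moved, within about 1 mm.

**Gauge rod:** I pushed it in until it stopped, about 17 N along the tube with no further movement, 0.8 mm from the worked-out rim position. The gripper hid the collar in that picture, so the contact shows only in the force and position readings. I then drew the rod right out and saw no slip in the grip.

**Reader:** The rod is held level within 0.1° and at the reader's heading as measured in the images (80.7°). Its tip is between the posts at the height of the black bands. Checked against the posts in both cameras, it is within about 1–2 mm. The force reading is about 1 N (the rod's own weight), and the arm is still.

**Disagreements and limits:**
- The two camera calibrations differ by about 3–4 mm, so I relied on the arm's own position readings and on comparing things within the same picture.
- I took the reader's x direction to be the left-pointing way, the same general way the rod lay on its rack, because the images alone don't show which side is -x.
- In the last picture the arm hid the red and orange dishes; they had not moved in earlier pictures, and the arm stayed well above them.

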